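Refill the bath-salt jar through the funnel

TASK

Refill the bath-salt jar: draw its wooden caddy out by the grip until the jar is well clear of the glass ledge, stand the funnel from the glass mug upright in the jar's mouth, then tip the scoopful of salt chunks into it and drop the loose chunks from the counter through it too, so that every chunk is down in the jar. Then put the funnel back in the mug, set the scoop down upright on the counter, and slide the caddy back until the whole jar stands upright under the ledge again. Do not tip the jar over, and leave the soap dish, the pill box and the other toiletries where they are.

Things in the scene. Friction and masses are not known exactly. Their poses are not given: they have to be found in the camera images.
- ledge: fixed low ledge unit: clear shelf 140 deep (x) x 420 wide (y), underside 145 and top 155 mm above the counter, open to the front (-x). Origin on the counter under the shelf's centre; front edge at x = -70 mm. Jar's bay: the middle one, between panels with inner faces at y = +-71 mm; mirror strip at the back from x = +64 mm, 195 mm high. Small things lie on the shelf
- caddy: loose wooden caddy with glass jar clamped on, one piece, 0.7 kg, slides on the counter. Origin on its underside on the jar's axis. Foot 90 x 90 x 12 mm; a neck 28 wide, 10 high runs to x = -167 mm and carries the grip. Jar outer diameter 68, inner 60, inner floor 17 and open rim 122 mm above the underside. Starts in the ledge's middle bay, its x along the ledge's within 0.06 rad, grip in front
- caddy_grip (a point): middle of the caddy's upright wooden grip block: caddy (-145, 0, 45) mm. The block is 30 (caddy x) x 14 (caddy y) mm, its top 63 mm up; pinch it from above across its 14 mm (caddy y)
- jar_mouth (a point): centre of the jar's mouth, at rim height, 122 mm above the counter
- mug: green glass toothbrush mug, no handle, loose, 0.35 kg, outer diameter 80 and inner 72 at the rim, 95 mm high; origin at the centre of its underside. The funnel starts and ends standing in it, spout down, cone on the rim, the funnel's origin about 54 mm above the mug's
- funnel: wide blue funnel, 80 g; origin at centre of the spout's lower end, z up. Spout outer diameter 49, inner 43, 26 long; cone to the rim, diameter 120, 72 mm above the origin. Rests by its cone on the jar's rim, origin then about 89 mm above the counter. Two upright ears at y = +-63 mm, 30 wide (x), 10 thick (y), tops 100 mm above the origin: pinch one across y, at 90 mm, one finger inside the cone
- scoop: metal scoop, wooden handle, 0.14 kg, lying level on the counter with its chunks. Origin under the trough's middle; x towards the open mouth. Trough inside 56 wide (y), from x = -39 mm to the lip at 69 mm (10 mm high), floor 4, sides 34 mm high. Chunks slide out when tipped nose-down some 40 to 60 degrees. Handle from x = -42 to -132 mm, 16 wide (y), 25 to 43 mm above the underside
- scoop_grip (a point): grip point in the scoop's handle near the trough: scoop (-72, 0, 34) mm; pinch across the 16 mm (scoop y)
- scoop_lip (a point): middle of the scoop's pouring lip: scoop (69, 0, 10) mm
- salt1: chunk of pink bath salt, a rounded block 18 x 16 x 14 mm (its x, y, z), 10 g; origin at its centre; starts in the scoop, if present at all
- salt2: chunk of pink bath salt, a rounded block 18 x 16 x 14 mm (its x, y, z), 10 g; origin at its centre; starts in the scoop, if present at all
- salt3: chunk of pink bath salt, a rounded block 18 x 16 x 14 mm (its x, y, z), 10 g; origin at its centre; starts in the scoop, if present at all
- salt4: chunk of pink bath salt, a rounded block 18 x 16 x 14 mm (its x, y, z), 10 g; origin at its centre; starts in the scoop, if present at all
- salt5: chunk of pink bath salt, a rounded block 18 x 16 x 14 mm (its x, y, z), 10 g; origin at its centre; starts in the scoop, if present at all
- stray1: chunk of pink bath salt, a rounded block 18 x 16 x 14 mm (its x, y, z), 10 g; origin at its centre; starts loose on the counter, if present at all
- stray2: chunk of pink bath salt, a rounded block 18 x 16 x 14 mm (its x, y, z), 10 g; origin at its centre; starts loose on the counter, if present at all
- stray3: chunk of pink bath salt, a rounded block 18 x 16 x 14 mm (its x, y, z), 10 g; origin at its centre; starts loose on the counter, if present at all
- soap_dish: white ceramic soap dish with a bar of soap, 110 x 75 mm, 41 high, origin under its centre; leave it
- pill_box: small white pill box with a flip lid, 45 x 60 x 23 mm, on the counter, origin under its centre; leave it
There are look-alikes about, which are no part of the job. Leave any purple or red look-alike of the funnel alone.

How it is judged:
By the outcome, as a careful person would: the job done as asked, in the order asked, and still so for the second after the job is handed in, with the robot touching nothing.
Of salt1, salt2, salt3, salt4, salt5 only 3 to 5 are there at a start; the rules pass over those that are not, and their reading is None.
Of stray1, stray2, stray3 only 1 to 3 are there at a start; the rules pass over those that are not, and their reading is None.
At some moment in a run one of stray1, stray2, stray3, scoop, salt1, salt2, salt3, salt4, salt5 may be knocked a few centimetres aside while the robot is not near it.
It also fails if it takes over 210 s, if anything falls off the work surface, if the arm or the gripper's body presses on something with over 40 N, if the wrist force passes 120 N, or if a joint passes its speed limit or range.

ROBOT

A 7-joint arm with a two-finger parallel gripper is mounted at the origin on the work surface. World frame = base frame: x ahead of the robot, y to its left, z up, the work surface at z = 0. Lengths are in m, angles in rad, forces in N, time in s.
With the tool pointing down it reaches from about 0.4 to 0.85 m from the base axis. Payload 10.4 kg.
Tool frame: the origin (TCP) lies at the very end of the fingers, on their centre line; the grasp point (between the pads) lies 19 mm behind it; z points along the fingers, y is the line along which they close (so a half turn about z gives the same grasp; the last joint's range is limited). The gripper opens to 87 mm and grips with 3 to 60 N. Pads are 19 mm wide; open, the fingers measure 117 mm over their backs; the gripper's body (75 mm by 190 mm) begins 51 mm behind the grasp point.
Start: joints at [-1.186, 0.332, -0.065, 1.46, 0.022, 1.35, -0.088], TCP at [0.248, 0.574, 0.223] pointing down, gripper open.
Joint ranges: [-2.6, 2.6], [-0.5, 2.12], [-1.47, 1.34], [0.16, 2.42], [-1.27, 4.41], [0.06, 2.06], [-2.6, 2.6]. Speed limits (rad/s): [2.22, 2.22, 2.79, 2.79, 3.14, 3.14, 3.14].

INTERFACE

Orientations are given as a unit quaternion [x, y, z, w].
In Python, from bench import read_state, cams, workorder gives the robot as it stands.
- The arm moves only by the shell command python3 -m crank 'ROWS' [FORCE]. ROWS is text: rows parted by semicolons, each of 5 numbers parted by spaces: the shift along the tool's x, y, z scaled (see below), then the turn about the tool's z scaled (see below), then the opening, from -1 (shut) to 1 (fully open). In form: dx dy dz yaw jaw; .... A call has 1 to 10 rows; each row shifts and turns the commanded pose from where the row before left it, along the tool's axes as they then stand; what a row does not reach is not made up. The controller multiplies each number of a shift by 200 mm and each number of a turn by 90 degrees. A row lasts 1/10 s, in which the tool goes at most 50 mm and 8.59 degrees, less where a joint would pass 70% of its speed; a pose out of reach is approached as far as the arm can. A call with a number of a shift or a turn outside -1 to 1 is refused whole. A call with a gripper value outside its range is refused whole. The fingers move at their own pace and stop on an object; FORCE is the grip in N (left out, the last holds). Time passes only in rows, so rows that do not move let the fingers close. It gives the time, the measured TCP pose, the force, the opening and the grip force at its end, in the units of the state.
- read_state(): the state, without advancing time (a new reading comes with each control period).
- cams.camera(name): name is "scene" or "top"; returns a dict with "img" (420x560x3 uint8, blue, green, red), "K" (3x3 intrinsics, pixels), "xyz" and "attitude" of the camera in the world. Camera axes: x right, y down, z forward; pixel columns grow to the right and rows downward; lengths in m; the calibration is good to about 2 mm. A picture is of the moment at which its call begins. There is no depth.
- workorder.close_job(): hands the job in; it is judged then, once.
The state is a dict: "time": time; "joint_positions": joint angles; "joint_vel": joint speeds; "joint_torque": joint torques, N m; "ee_pos": TCP position; "eef_rot": TCP orientation; "ft_force": force on the tool from outside, world axes, zero at the start; "torque": the same for the moment, N m; "width": finger opening in m; "grip_force": force on a finger pad.
Only numpy, scipy, OpenCV 4.12 (cv2) and the standard library are available. Lean on these libraries where they do the work, as an engineer would, in place of code of your own. Each camera call takes 0.05 s, during which the arm holds its last target. There are 200 camera calls.

## Working session

There is one attempt and no reset: what is moved stays moved. The work goes in short steps, Python scripts to look and compute and a shell command to move; the robot and the scene stay as the last step left them, time stands still between calls to the robot, and variables do not carry over. Pictures are saved under pics/ and viewed, at most 14 in all, crops included, and the job is handed in when it is done.

```bash
ls; mkdir -p pics
cat > h.py <<'E'
import numpy as np,cv2
from scipy.spatial.transform import Rotation as R
from bench import read_state,cams,workorder
def snap(n,f):
    c=cams.camera(n); cv2.imwrite(f'pics/{f}.png',c['img']); np.savez(f'pics/{f}.npz',K=c['K'],xyz=c['xyz'],att=c['attitude'],img=c['img']); return c
def cam(f):
    return np.load(f'pics/{f}.npz')
def rot(c):
    a=np.array(c['att'] if 'att' in c else c['attitude']); return a if a.shape==(3,3) else R.from_quat(a).as_matrix()
def pix(c,u,v,z):
    d=rot(c)@np.linalg.inv(c['K'])@np.array([u,v,1.]); o=np.array(c['xyz']); return o+d*(z-o[2])/d[2]
def proj(c,p):
    q=c['K']@rot(c).T@(np.array(p)-c['xyz']); return q[:2]/q[2]
E
python3 - <<'E'
from h import *
for n in('scene','top'):
    c=snap(n,n+'0'); print(n,c['K'],c['xyz'],c['attitude'])
s=read_state(); print(s)
E
```

```text
pics
scene [[454.48547876   0.         268.39847791]
 [  0.         454.48547876 209.80047338]
 [  0.           0.           1.        ]] [ 0.97362096 -0.67756013  1.22512089] [ 0.90740605  0.29588918 -0.09161906 -0.28402429]
top [[379.25544445   0.         276.26263515]
 [  0.         379.25544445 203.81009702]
 [  0.           0.           1.        ]] [ 0.39782942 -0.05548526  1.1023076 ] [ 0.71384927 -0.69828428  0.03728547 -0.03778987]
{'time': 0.1, 'joint_positions': array([-1.18563665,  0.33278294, -0.06466997,  1.46083802,  0.02157494,
        1.34989689, -0.08847457]), 'joint_vel': array([ 0.00016633, -0.00031364, -0.00192296, -0.00288558,  0.00084284,
       -0.00069361,  0.00054429]), 'joint_torque': array([ 2.10200451e-03, -6.24538922e+01,  2.50116969e-02, -3.90719926e+01,
       -6.15523523e-02,  3.66361847e-02,  4.62425805e-05]), 'ee_pos': array([0.24772392, 0.57344303, 0.22185871]), 'eef_rot': array([ 2.02465224e-01,  9.79289260e-01, -6.06640009e-04, -1.04599082e-04]), 'ft_force': array([0.58551037, 0.26271355, 0.68545478]), 'torque': array([-0.00259353, -0.04049901,  0.04086555]), 'grip_force': 0.0, 'width': 0.08697745790518853}
```

View pics/scene0.png

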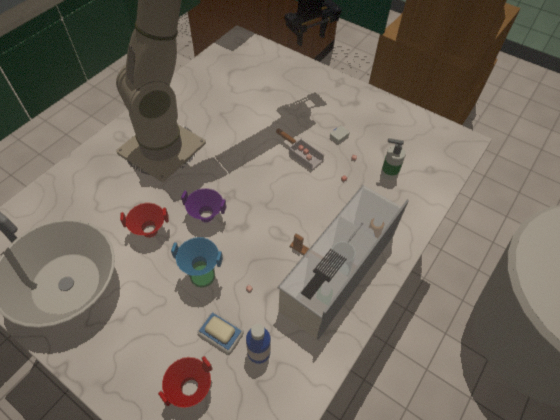

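View pics/top0.png

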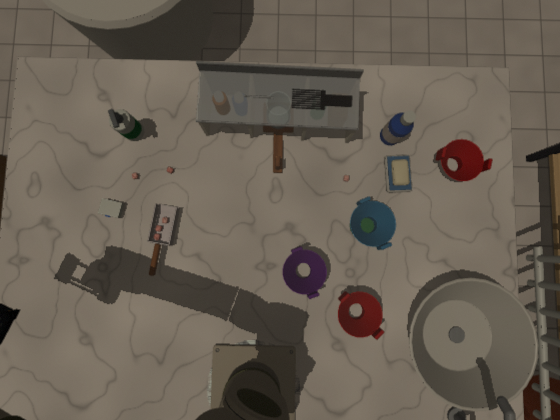

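The scene shows: the caddy grip at top px (278,152); the scoop at (162,225) with its handle at (155,260); strays at (136,176), (170,170), (347,178); the blue funnel in the green mug at (373,223); the purple and red ones are decoys.

Run:
```python
from h import *
c=cam('top0'); im=c['img']
cv2.imwrite('pics/crop1.png',cv2.resize(im[60:300,90:420],None,fx=2.4,fy=2.4,interpolation=cv2.INTER_CUBIC))
hsv=cv2.cvtColor(im,cv2.COLOR_BGR2HSV)
print([hsv[v,u] for u,v in((136,176),(170,170),(347,178),(165,220))])
for nm in('top0','scene0'):
    c=cam(nm);h=cv2.cvtColor(c['img'],cv2.COLOR_BGR2HSV)
    m=(((h[...,0]<8)|(h[...,0]>172))&(h[...,1]>60)&(h[...,1]<170)&(h[...,2]>90)).astype(np.uint8)
    n,_,st,ce=cv2.connectedComponentsWithStats(m)
    for s,p in zip(st[1:],ce[1:]):
        if 5<s[4]<200: print(nm,s,p.round(1),pix(c,*p,.007).round(3),pix(c,*p,.012).round(3))
```

```text
[array([  8, 112, 100], dtype=uint8), array([  7, 120, 123], dtype=uint8), array([  7, 101, 124], dtype=uint8), array([  9,  95, 126], dtype=uint8)]
top0 [445 139  39  22  49] [466.4 144.7] [ 0.703 -0.611  0.007] [ 0.701 -0.609  0.012]
top0 [489 159   4  11  11] [490.7 164. ] [ 0.646 -0.681  0.007] [ 0.645 -0.678  0.012]
top0 [167 168   6   5  20] [169.6 169.7] [0.608 0.262 0.007] [0.607 0.26  0.012]
top0 [475 172   6   6   6] [477.5 174.5] [ 0.614 -0.641  0.007] [ 0.613 -0.638  0.012]
top0 [155 225   6   6  27] [157.7 227.9] [0.437 0.287 0.007] [0.437 0.285 0.012]
top0 [154 234   5   6  25] [156.2 236.4] [0.413 0.29  0.007] [0.413 0.288 0.012]
top0 [354 303   6   1   6] [356.5 303. ] [ 0.238 -0.286  0.007] [ 0.239 -0.285  0.012]
top0 [382 311   1   7   7] [382. 314.] [ 0.209 -0.358  0.007] [ 0.21  -0.357  0.012]
top0 [343 329   7   6   7] [346.  331.6] [ 0.159 -0.257  0.007] [ 0.16  -0.256  0.012]
top0 [378 330   6   9   9] [381.2 334. ] [ 0.154 -0.356  0.007] [ 0.155 -0.354  0.012]
top0 [357 337   7   1   7] [360. 337.] [ 0.145 -0.296  0.007] [ 0.146 -0.295  0.012]
scene0 [298 144  11  10  42] [302.9 148.6] [0.42  0.296 0.007] [0.423 0.292 0.012]
scene0 [342 176   5   4  14] [343.9 177.8] [0.608 0.267 0.007] [0.61  0.263 0.012]
scene0 [136 221   8   4  15] [140.2 222.7] [ 0.177 -0.276  0.007] [ 0.18  -0.278  0.012]
scene0 [189 365   9   9  29] [193.6 370. ] [ 0.621 -0.522  0.007] [ 0.622 -0.523  0.012]
scene0 [186 370   3   6   7] [186.7 372.9] [ 0.611 -0.538  0.007] [ 0.612 -0.539  0.012]
scene0 [181 380  18  17  47] [191.1 390. ] [ 0.649 -0.564  0.007] [ 0.65  -0.564  0.012]
```

View pics/crop1.png

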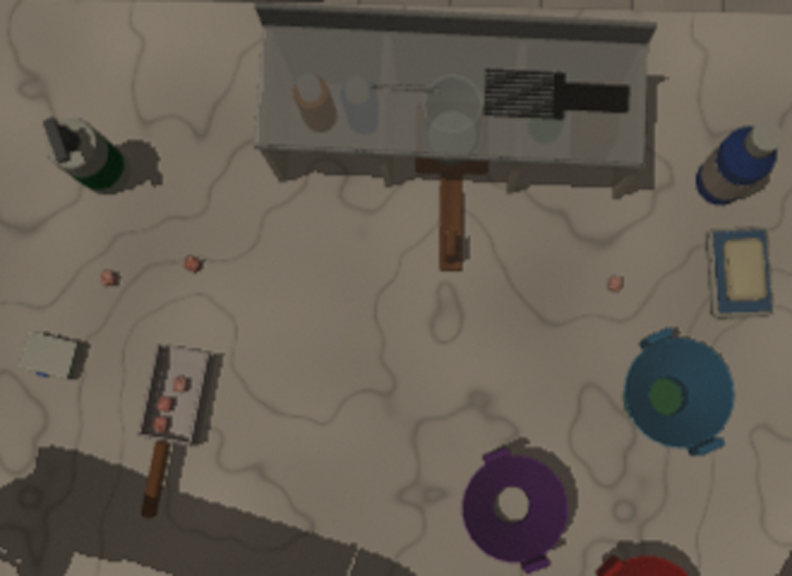

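The crop shows three strays: crop (109,278), (193,264), (615,283). Three chunks are visible in the scoop. The caddy neck ends at (452,270) and the funnel ears are at (660,338) and (707,447). Next is a zoomed montage from both cameras for exact edges.

Run:
```python
from h import *
t=cam('top0')['img'];s=cam('scene0')['img']
def cr(i,u,v,w,h): return cv2.resize(i[v:v+h,u:u+w],(400,300),interpolation=cv2.INTER_CUBIC)
g=np.vstack([np.hstack([cr(t,250,115,80,60),cr(t,335,190,80,60)]),np.hstack([cr(t,120,195,120,90),cr(s,255,110,120,90)])])
g=cv2.convertScaleAbs(g,alpha=1.5); cv2.imwrite('pics/m1.png',g)
```

```text
(no output)
```

View pics/m1.png

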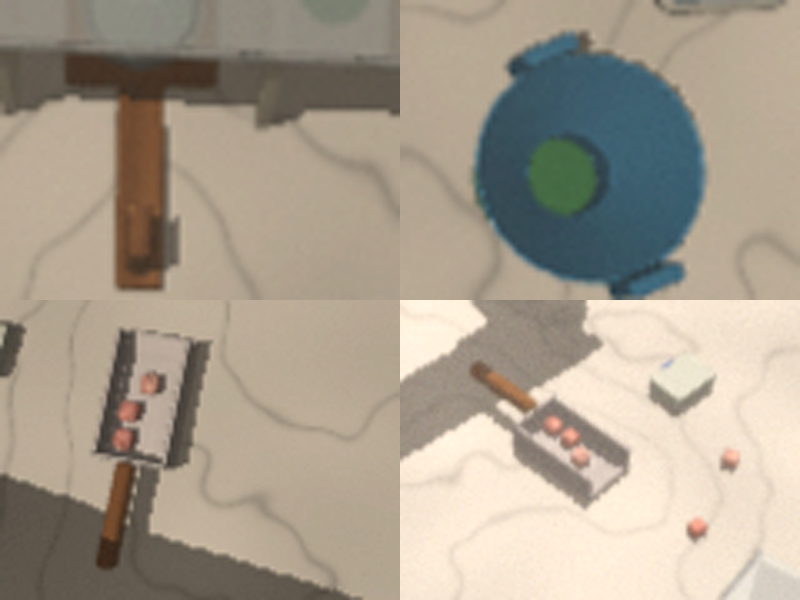

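The montage shows the caddy grip top at top px (277.4,161.6), the funnel rim centre at (373.2,223.2) with ears at (364.4,201) and (384.6,245.6), and the scoop handle running from (157.2,245.4) to (152.1,273.6). I can see three chunks in the scoop.

```bash
cat >> h.py <<'E'
def go(x=None,y=None,z=None,az=None):
    "tool-y azimuth az (deg). prints turn (in units) then shifts (units) after the turn"
    s=read_state(); p=np.array(s['ee_pos']); Rm=R.from_quat(s['eef_rot']).as_matrix()
    a0=np.degrees(np.arctan2(Rm[1,1],Rm[0,1])); t=0
    if az is not None:
        t=-((az-a0+90)%180-90); 
    Rn=Rm@R.from_euler('z',t,degrees=True).as_matrix()
    d=np.array([a if a is not None else b for a,b in zip((x,y,z),p)])-p
    print('az %.1f turn %.1fdeg=%.3fu (rows>=%d)'%(a0,t,t/90,np.ceil(abs(t)/8.5)),'shift u',(Rn.T@d/.2).round(3),'dist %.3f'%np.linalg.norm(d),'tcp',p.round(4),'q7 %.2f'%s['joint_positions'][6],'w %.4f'%s['width'],'gf %.1f'%s['grip_force'],'F',np.round(s['ft_force'],1))
E
python3 - <<'E'
from h import *
c=cam('top0')
P=lambda n,u,v,z:print(n,pix(c,u,v,z).round(4))
P('griptop',277.4,161.6,.063);P('neckend',277.6,172.6,.010);P('neckback',278,133.5,.01);P('footL',262.4,133,.012);P('footR',293.6,133,.012)
P('funnel rim',373.2,223.2,.126);P('ear1',364.4,201,.154);P('ear2',384.6,245.6,.154);P('spoutbottom',335+33,190+35.4,.054)
P('h near',157.2,245.4,.043);P('h far',152.1,273.6,.043)
P('lipL',120+120/3.333,195+30/3.333,.010);P('lipR',120+193/3.333,195+38/3.333,.01)
P('s1',136,176,.007);P('s2',169.6,169.7,.007);P('s3',347,178,.007)
P('ledgeL',90+258/2.4,60+148/2.4,.155);P('ledgeR',90+645/2.4,60+163/2.4,.155)
P('nadir',276,204,0)
print(pix(cam('scene0'),255+(730-400)/3.333,110+158/3.333,.007),pix(cam('scene0'),255+(697-400)/3.333,110+227/3.333,.007))
E
```

```text
griptop [ 0.6271 -0.0541  0.063 ]
neckend [ 0.6061 -0.0553  0.01  ]
neckback [ 0.7233 -0.054   0.01  ]
footL [ 0.7232 -0.0079  0.012 ]
footR [ 0.7252 -0.0999  0.012 ]
funnel rim [ 0.4572 -0.3043  0.126 ]
ear1 [ 0.5109 -0.2753  0.154 ]
ear2 [ 0.4004 -0.3252  0.154 ]
spoutbottom [ 0.4552 -0.3083  0.054 ]
h near [0.3874 0.2744 0.043 ]
h far [0.3099 0.2842 0.043 ]
lipL [0.506  0.2947 0.01  ]
lipR [0.5005 0.231  0.01  ]
s1 [0.5874 0.3588 0.007 ]
s2 [0.6083 0.2615 0.007 ]
s3 [ 0.5951 -0.2587  0.007 ]
ledgeL [0.7067 0.1534 0.155 ]
ledgeR [ 0.6994 -0.2611  0.155 ]
nadir [ 0.5148 -0.0526  0.    ]
[0.59001182 0.3678476  0.007     ] [0.6097497  0.26601485 0.007     ]
```

Run:
```python
from h import *
go(.628,-.0545,.222,91)
```

```text
az 66.6 turn -24.4deg=-0.271u (rows>=3) shift u [-1.846e+00 -3.172e+00  2.000e-03] dist 0.734 tcp [0.2477 0.5734 0.2219] q7 -0.09 w 0.0870 gf 0.0 F [0.6 0.3 0.7]
```

```bash
python3 -m crank '0 0 0 -0.09 0; 0 0 0 -0.09 0; 0 0 0 -0.091 0; -.092 -.159 0 0 0; -.092 -.159 0 0 0; -.092 -.159 0 0 0; -.092 -.159 0 0 0; -.092 -.159 0 0 0; -.092 -.159 0 0 0; -.092 -.159 0 0 0' 20
python3 -m crank '-.092 -.159 0 0 0; -.092 -.159 0 0 0; -.092 -.159 0 0 0; -.092 -.159 0 0 0; -.092 -.159 0 0 0; -.092 -.159 0 0 0; -.092 -.159 0 0 0; -.092 -.159 0 0 0; -.092 -.159 0 0 0; -.092 -.159 0 0 0'
python3 -m crank '-.092 -.159 0 0 0;-.092 -.159 0 0 0;-.092 -.159 0 0 0; 0 0 0 0 0; 0 0 0 0 0;0 0 0 0 0'
python3 - <<'E'
from h import *
go(.628,-.0545,.026,91)
E
```

```text
time: 1.1
ee_pos: [0.3811, 0.3519, 0.2223]
eef_rot: [-0.009, 1.0, -0.0, -0.0]
ft_force: [1.0, 0.3, -0.8]
width: 0.0434
grip_force: 0.0
time: 2.1
ee_pos: [0.5707, 0.0375, 0.2223]
eef_rot: [-0.009, 1.0, 0.0, -0.0]
ft_force: [0.1, 0.6, -0.2]
width: 0.0435
grip_force: 0.0
time: 2.7
ee_pos: [0.6269, -0.0543, 0.2222]
eef_rot: [-0.01, 1.0, 0.0, -0.0]
ft_force: [0.5, -0.3, -0.2]
width: 0.0435
grip_force: 0.0
az 91.1 turn 0.1deg=0.001u (rows>=1) shift u [-0.006 -0.002  0.981] dist 0.196 tcp [ 0.6269 -0.0543  0.2222] q7 1.70 w 0.0435 gf 0.0 F [ 0.5 -0.3 -0.2]
```

```bash
python3 -m crank '-.006 0 .2 0 0; 0 0 .2 0 0; 0 0 .2 0 0; 0 0 .2 0 0; 0 0 .1 0 0; 0 0 .08 0 0; 0 0 0 0 0; 0 0 0 0 -1; 0 0 0 0 -1; 0 0 0 0 -1' 30
python3 -m crank '0 0 0 0 -1; 0 0 0 0 -1; .02 0 0 0 -1; .05 0 0 0 -1; .05 0 0 0 -1; .05 0 0 0 -1; .05 0 0 0 -1; .05 0 0 0 -1; .05 0 0 0 -1; .05 0 0 0 -1'
python3 -m crank '.05 0 0 0 -1; .05 0 0 0 -1; .05 0 0 0 -1; .05 0 0 0 -1; .05 0 0 0 -1; .05 0 0 0 -1; .05 0 0 0 -1; .05 0 0 0 -1; .05 0 0 0 -1; .05 0 0 0 -1'
python3 - <<'E'
from h import *
go()
E
```

```text
time: 3.7
ee_pos: [0.6293, -0.0555, 0.028]
eef_rot: [-0.009, 1.0, 0.0, 0.001]
ft_force: [-0.5, -0.1, -0.7]
width: 0.0275
grip_force: 0.0
time: 4.7
ee_pos: [0.5547, -0.0569, 0.0272]
eef_rot: [-0.009, 1.0, 0.0, 0.001]
ft_force: [5.2, 0.9, 1.6]
width: 0.0138
grip_force: 30.0
time: 5.7
ee_pos: [0.4547, -0.0587, 0.0271]
eef_rot: [-0.009, 1.0, 0.0, 0.001]
ft_force: [5.7, -0.2, 1.3]
width: 0.0142
grip_force: 30.0
az 91.0 turn 0.0deg=0.000u (rows>=0) shift u [0. 0. 0.] dist 0.000 tcp [ 0.4547 -0.0587  0.0271] q7 1.70 w 0.0142 gf 30.0 F [ 5.7 -0.2  1.3]
```

```bash
python3 -m crank '0 0 0 0 0; 0 0 0 0 0; 0 0 0 0 0; 0 0 -.1 0 0; 0 0 -.25 0 0; 0 0 -.25 0 0; 0 0 -.25 0 0; 0 0 -.25 0 0; 0 0 0 0 0'
python3 - <<'E'
from h import *
go(.399,-.328,.25,24.3)
E
```

```text
time: 6.6
ee_pos: [0.4572, -0.0588, 0.2528]
eef_rot: [-0.009, 1.0, 0.001, 0.005]
ft_force: [0.7, -0.2, -0.8]
width: 0.0438
grip_force: 0.0
az 91.0 turn 66.7deg=0.741u (rows>=8) shift u [-1.107 -0.819  0.01 ] dist 0.275 tcp [ 0.4572 -0.0588  0.2528] q7 1.59 w 0.0438 gf 0.0 F [ 0.7 -0.2 -0.8]
```

```bash
python3 -m crank '0 0 0 .0926 0; 0 0 0 .0926 0; 0 0 0 .0926 0; 0 0 0 .0926 0; 0 0 0 .0926 0; 0 0 0 .0926 0; 0 0 0 .0926 0; 0 0 0 .0926 0; 0 0 0 0 0'
python3 -m crank '-.138 -.102 0 0 0; -.138 -.102 0 0 0; -.138 -.102 0 0 0; -.138 -.102 0 0 0; -.138 -.102 0 0 0; -.138 -.102 0 0 0; -.138 -.102 0 0 0; -.138 -.102 0 0 0; 0 0 0 0 0; 0 0 0 0 0'
python3 - <<'E'
from h import *
go(.399,-.328,.125,24.3)
c=snap('top','t2'); c2=snap('scene','s2')
t=c['img'];s=c2['img']
cr=lambda i,u,v,w,h: cv2.resize(i[v:v+h,u:u+w],(400,300),interpolation=cv2.INTER_CUBIC)
g=np.vstack([np.hstack([cr(t,220,100,120,90),cr(t,320,180,100,75)]),np.hstack([cr(s,235,190,120,90),cr(s,140,200,120,90)])])
cv2.imwrite('pics/m2.png',cv2.convertScaleAbs(g,alpha=1.5))
E
```

```text
time: 7.5
ee_pos: [0.4542, -0.0587, 0.246]
eef_rot: [0.543, 0.84, -0.0, -0.0]
ft_force: [0.2, 0.8, -0.4]
width: 0.0433
grip_force: 0.0
time: 8.5
ee_pos: [0.3964, -0.3274, 0.2461]
eef_rot: [0.541, 0.841, -0.0, -0.0]
ft_force: [0.6, 1.3, 0.3]
width: 0.0435
grip_force: 0.0
az 24.5 turn 0.2deg=0.002u (rows>=1) shift u [-0.008  0.011  0.605] dist 0.121 tcp [ 0.3964 -0.3274  0.2461] q7 1.07 w 0.0435 gf 0.0 F [0.6 1.3 0.3]
```

View pics/m2.png

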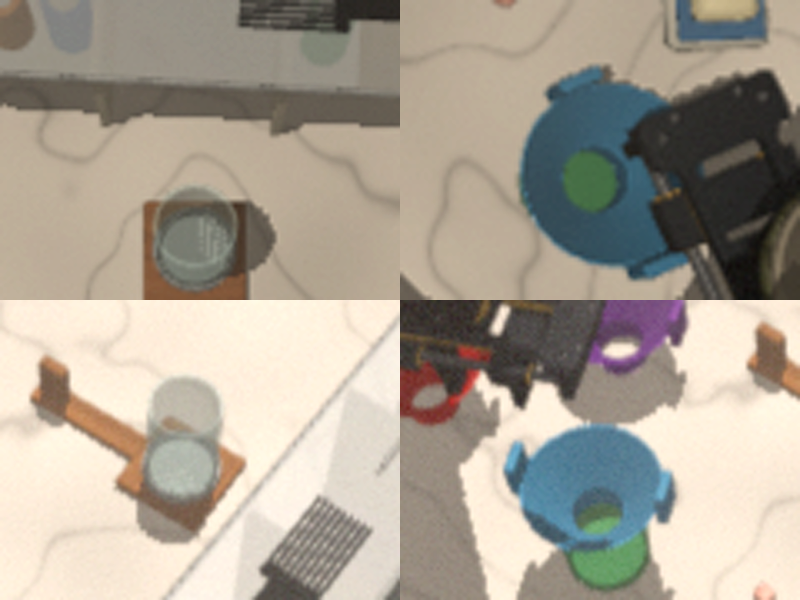

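Jar mouth at top px (278.5,168.1); caddy fully out, jar upright. Funnel still in the mug; ears at scene px (174.5,247) and (219.5,257).

Run:
```python
from h import *
c=cam('top0');s=cam('scene0')
t=cam('t2');sc=cam('s2')
print('jar',pix(t,278.5,168.1,.122),'footback',pix(t,220+145*.3,160.3,.012),pix(t,220+246*.3,160.3,.012))
# jar rim in scene: ellipse centre crop (185,407)
print('jar scene',pix(sc,235+185*.3,190+107*.3,.122))
print('ears scene',pix(sc,174.5,246.5,.15),pix(sc,219.5,256,.15))
```

```text
jar [ 0.59674691 -0.05742827  0.122     ] footback [ 0.64128356 -0.01325699  0.012     ] [ 0.64324533 -0.10192282  0.012     ]
jar scene [ 0.60214313 -0.05574544  0.122     ]
ears scene [ 0.40135453 -0.32347148  0.15      ] [ 0.51912398 -0.2738821   0.15      ]
```

```bash
python3 -m crank '-.003 .018 0 0 0; 0 0 .15 0 0; 0 0 .15 0 0; 0 0 .15 0 0; 0 0 .1 0 0; 0 0 .055 0 0; 0 0 0 0 0; 0 0 0 0 -1; 0 0 0 0 -1; 0 0 0 0 -1' 15
python3 -m crank '0 0 0 0 -1; 0 0 0 0 -1; 0 0 0 0 -1'
python3 - <<'E'
from h import *
go()
E
```

```text
time: 9.6
ee_pos: [0.4009, -0.3263, 0.1264]
eef_rot: [0.542, 0.84, 0.0, 0.001]
ft_force: [-0.0, 1.2, 0.5]
width: 0.0267
grip_force: 0.0
time: 9.9
ee_pos: [0.4002, -0.3262, 0.1256]
eef_rot: [0.542, 0.84, 0.0, -0.0]
ft_force: [-1.2, 0.2, 0.6]
width: 0.0099
grip_force: 16.8
az 24.3 turn 0.0deg=0.000u (rows>=0) shift u [0. 0. 0.] dist 0.000 tcp [ 0.4002 -0.3262  0.1256] q7 1.14 w 0.0099 gf 16.8 F [-1.2  0.2  0.6]
```

```bash
python3 -m crank '0 0 -.05 0 -1; 0 0 -.1 0 -1; 0 0 -.1 0 -1; 0 0 -.1 0 -1; 0 0 -.1 0 -1; 0 0 -.1 0 -1; 0 0 -.05 0 -1; 0 0 0 0 -1;0 0 0 0 -1' 25
python3 - <<'E'
from h import *
go(.5416,-.0824,.242,24.3)
E
```

```text
time: 10.8
ee_pos: [0.4001, -0.3259, 0.2449]
eef_rot: [0.542, 0.84, 0.0, -0.0]
ft_force: [0.0, -0.1, -0.4]
width: 0.01
grip_force: 26.7
az 24.4 turn 0.1deg=0.001u (rows>=1) shift u [0.819 1.146 0.015] dist 0.282 tcp [ 0.4001 -0.3259  0.2449] q7 1.07 w 0.0100 gf 26.7 F [ 0.  -0.1 -0.4]
```

```bash
python3 -m crank '.05 .06 0 0 -1; .1 .14 0 0 -1; .1 .14 0 0 -1; .1 .14 0 0 -1; .1 .14 0 0 -1; .1 .14 0 0 -1; .1 .14 0 0 -1; .1 .14 0 0 -1; .069 .106 0 0 -1; 0 0 0 0 -1'
python3 -m crank '0 0 0 0 -1;0 0 0 0 -1'
python3 - <<'E'
from h import *
go(.5416,-.0824,.175,24.3)
c=snap('top','t3'); c2=snap('scene','s3')
t=c['img'];s=c2['img']
cr=lambda i,u,v,w,h: cv2.resize(i[v:v+h,u:u+w],(400,300),interpolation=cv2.INTER_CUBIC)
g=np.hstack([cr(t,230,110,120,90),cr(s,235,170,120,90)])
cv2.imwrite('pics/m3.png',cv2.convertScaleAbs(g,alpha=1.5))
E
```

```text
time: 11.8
ee_pos: [0.5424, -0.0781, 0.2437]
eef_rot: [0.54, 0.842, -0.0, -0.001]
ft_force: [0.0, -0.5, -1.2]
width: 0.0097
grip_force: 26.7
time: 12.0
ee_pos: [0.5409, -0.0835, 0.2449]
eef_rot: [0.543, 0.84, -0.0, -0.0]
ft_force: [-0.2, -0.6, -0.8]
width: 0.0102
grip_force: 26.7
az 24.3 turn -0.0deg=-0.000u (rows>=1) shift u [0.004 0.006 0.349] dist 0.070 tcp [ 0.5409 -0.0835  0.2449] q7 0.55 w 0.0102 gf 26.7 F [-0.2 -0.6 -0.8]
```

View pics/m3.png

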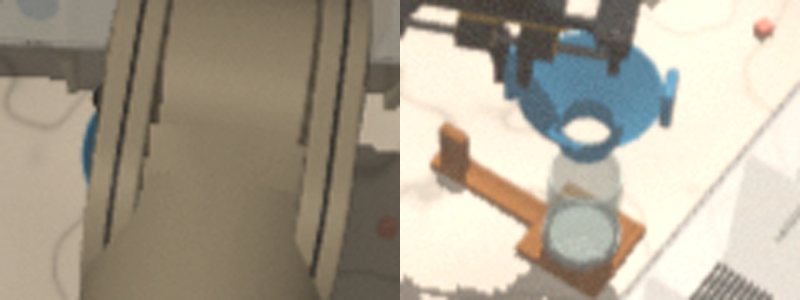

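Run:
```python
from h import *
c=cam('s3')
a=np.radians(24.3); p=np.array([.5409+.063*np.cos(a),-.0835+.063*np.sin(a)])
f=lambda q:((q-[235,170])/.3+[400,0]).round(0)
for z,r in((.173,.0245),(.245,.06)):
  e=[f(proj(c,[p[0]+r*np.cos(t),p[1]+r*np.sin(t),z])) for t in np.linspace(0,6.28,60)]
  print(z,np.min(e,0),np.max(e,0))
e=[f(proj(c,[.599+.034*np.cos(t),-.0565+.034*np.sin(t),.122])) for t in np.linspace(0,6.28,60)]
print('jar',np.min(e,0),np.max(e,0))
print(f(proj(c,[p[0]+.063*np.cos(a),p[1]+.063*np.sin(a),.263])))
```

```text
0.173 [553. 116.] [612. 164.]
0.245 [512.  31.] [661. 151.]
jar [542. 140.] [621. 206.]
[666.  89.]
```

```bash
python3 -m crank '.004 .006 0 0 -1; 0 0 .1 0 -1; 0 0 .1 0 -1; 0 0 .1 0 -1; 0 0 .05 0 -1; 0 0 .03 0 -1; 0 0 .02 0 -1; 0 0 0 0 -1;0 0 0 0 -1'
python3 -m crank '0 0 .015 0 -1; 0 0 0 0 -1;0 0 0 0 -1'
python3 -m crank '0 0 0 0 -.5; 0 0 0 0 -.3; 0 0 0 0 -.3;0 0 0 0 -.3;0 0 0 0 -.3;0 0 0 0 -.3'
python3 - <<'E'
from h import *
go()
c2=snap('scene','s4')
s=c2['img']
cv2.imwrite('pics/m4.png',cv2.convertScaleAbs(cv2.resize(s[170:260,235:355],(480,360),interpolation=cv2.INTER_CUBIC),alpha=1.5))
E
```

```text
time: 13.0
ee_pos: [0.5427, -0.0812, 0.1662]
eef_rot: [0.542, 0.84, 0.0, 0.0]
ft_force: [1.0, 0.0, -0.1]
width: 0.0097
grip_force: 26.7
time: 13.3
ee_pos: [0.5424, -0.0812, 0.1626]
eef_rot: [0.542, 0.84, 0.0, -0.0]
ft_force: [0.5, -0.0, -0.8]
width: 0.0101
grip_force: 26.7
time: 13.9
ee_pos: [0.5423, -0.0812, 0.1625]
eef_rot: [0.542, 0.84, 0.0, -0.0]
ft_force: [-0.1, -0.0, -0.5]
width: 0.0299
grip_force: 0.0
az 24.4 turn 0.0deg=0.000u (rows>=0) shift u [0. 0. 0.] dist 0.000 tcp [ 0.5423 -0.0812  0.1625] q7 0.57 w 0.0299 gf 0.0 F [-0.1 -0.  -0.5]
```

View pics/m4.png

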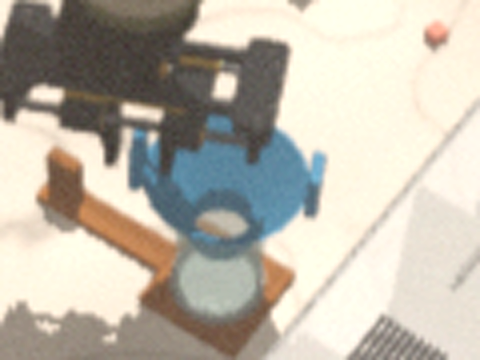

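Funnel sits level in the jar mouth, gripper open around the ear. Retreat up and re-measure the scoop.

```bash
python3 -m crank '0 0 -.1 0 -.3; 0 0 -.2 0 -.3; 0 0 -.2 0 -.3; 0 0 -.2 0 -.3; 0 0 -.1 0 0; 0 0 0 0 0'
python3 - <<'E'
from h import *
go(.366,.278,.2,83.5)
t=snap('top','t5')['img'];s=snap('scene','s5')['img']
cr=lambda i,u,v,w,h: cv2.resize(i[v:v+h,u:u+w],(400,300),interpolation=cv2.INTER_CUBIC)
g=np.vstack([np.hstack([cr(t,130,200,80,60),cr(t,130,240,80,60)]),np.hstack([cr(s,265,110,80,60),cr(s,215,190,120,90)])])
cv2.imwrite('pics/m5.png',cv2.convertScaleAbs(g,alpha=1.5))
E
```

```text
time: 14.55
ee_pos: [0.5435, -0.0814, 0.3258]
eef_rot: [0.542, 0.84, 0.002, 0.002]
ft_force: [-0.5, 0.1, -0.7]
width: 0.0392
grip_force: 0.0
az 24.3 turn -59.2deg=-0.657u (rows>=7) shift u [1.088 1.685 0.625] dist 0.420 tcp [ 0.5435 -0.0814  0.3258] q7 0.54 w 0.0392 gf 0.0 F [-0.5  0.1 -0.7]
```

View pics/m5.png

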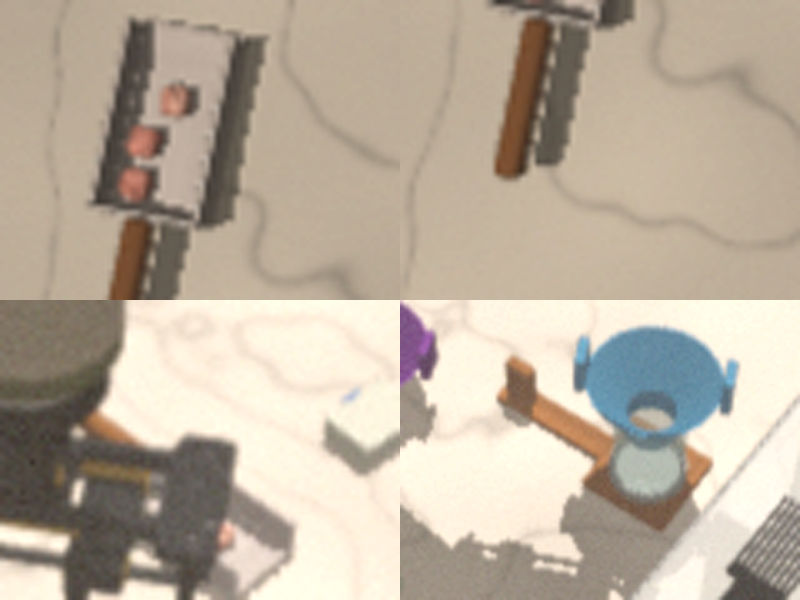

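Funnel is upright on the jar. The scoop is unmoved, handle from top px (157.4,244.4) to (152.4,273.3), with three chunks in the trough.

Run:
```python
from h import *
from scipy.optimize import least_squares
c=cam('t5')
M=np.array([[-42,0,43],[-132,0,43],[-41,30,34],[-41,-30,34]])/1e3
U=np.array([[157.4,244.4],[152.4,273.3],[149,241],[170,243.6]])
def f(p):
    Rz=R.from_euler('z',p[2]).as_matrix(); return np.concatenate([proj(c,Rz@m+[p[0],p[1],0])-u for m,u in zip(M,U)])
r=least_squares(f,[.43,.27,-.1]); print(r.x,np.degrees(r.x[2]),r.fun.round(1))
g=R.from_euler('z',r.x[2]).as_matrix()@[-.072,0,.034]+[r.x[0],r.x[1],0]; print(g)
go(g[0],g[1],.2,90+np.degrees(r.x[2]))
```

```text
[ 0.43681454  0.26705654 -0.12429047] -7.121319227903089 [ 0.7 -1.8 -0.1  1.8 -0.4 -0.3 -0.3  0.2]
[0.36536996 0.27598243 0.034     ]
az 24.4 turn -58.5deg=-0.650u (rows>=7) shift u [1.099 1.662 0.611] dist 0.417 tcp [ 0.5423 -0.0812  0.3222] q7 0.54 w 0.0419 gf 0.0 F [ 0.  -0.5 -0.5]
```

```bash
python3 -m crank '0 0 0 -.0929 0; 0 0 0 -.0929 0; 0 0 0 -.0929 0; 0 0 0 -.0929 0; 0 0 0 -.0929 0; 0 0 0 -.0929 0; 0 0 0 -.0929 0; 0 0 0 0 0'
python3 -m crank '.11 .166 0 0 0; .11 .166 0 0 0; .11 .166 0 0 0; .11 .166 0 0 0; .11 .166 0 0 0; .11 .166 0 0 0; .11 .166 0 0 0; .11 .166 0 0 0; .11 .166 0 0 0; .11 .166 0 0 0'
python3 -m crank '0 0 0 0 0;0 0 .2 0 0;0 0 .2 0 0;0 0 .2 0 0;0 0 .2 0 0;0 0 .2 0 0;0 0 .2 0 0;0 0 .1 0 0; 0 0 0 0 0; 0 0 0 0 0'
python3 - <<'E'
from h import *
go(.3655,.276,.015,83)
E
```

```text
time: 15.45
ee_pos: [0.5418, -0.0811, 0.3209]
eef_rot: [0.061, 0.998, -0.0, -0.001]
ft_force: [-0.3, -0.4, -0.2]
width: 0.0434
grip_force: 0.0
time: 16.45
ee_pos: [0.3639, 0.2766, 0.3217]
eef_rot: [0.065, 0.998, -0.0, -0.0]
ft_force: [0.4, 0.1, -1.2]
width: 0.0436
grip_force: 0.0
time: 17.45
ee_pos: [0.3653, 0.2751, 0.0627]
eef_rot: [0.063, 0.998, -0.0, -0.0]
ft_force: [0.0, 0.4, 1.1]
width: 0.0436
grip_force: 0.0
az 82.7 turn -0.3deg=-0.003u (rows>=1) shift u [-0.001  0.004  0.239] dist 0.048 tcp [0.3653 0.2751 0.0627] q7 0.69 w 0.0436 gf 0.0 F [0.  0.4 1.1]
```

```bash
python3 -m crank '0 .004 .1 0 0;0 0 .1 0 0;0 0 .039 0 0;0 0 0 0 0;0 0 0 0 -1;0 0 0 0 -1;0 0 0 0 -1;0 0 0 0 -1;0 0 0 0 -1;0 0 0 0 -1' 60
python3 -m crank '0 0 -.03 0 -1;0 0 -.04 0 -1;0 0 -.05 0 -1;0 0 -.05 0 -1; 0 0 -.05 0 -1; 0 0 0 0 -1;0 0 0 0 -1;0 0 0 0 -1'
python3 - <<'E'
from h import *
go()
t=snap('top','t6')['img'];s=snap('scene','s6')['img']
cr=lambda i,u,v,w,h: cv2.resize(i[v:v+h,u:u+w],(400,300),interpolation=cv2.INTER_CUBIC)
g=np.hstack([cr(t,110,180,120,90),cr(s,255,100,120,90)])
cv2.imwrite('pics/m6.png',cv2.convertScaleAbs(g,alpha=1.5))
E
```

```text
time: 18.45
ee_pos: [0.3655, 0.2766, 0.0151]
eef_rot: [0.062, 0.998, 0.0, 0.0]
ft_force: [-1.5, -0.1, 4.8]
width: 0.0154
grip_force: 59.9
time: 19.25
ee_pos: [0.365, 0.2761, 0.0584]
eef_rot: [0.062, 0.998, -0.0, -0.0]
ft_force: [0.3, 1.3, -2.2]
width: 0.0154
grip_force: 59.9
az 82.9 turn 0.0deg=0.000u (rows>=0) shift u [0. 0. 0.] dist 0.000 tcp [0.365  0.2761 0.0584] q7 0.69 w 0.0154 gf 59.9 F [ 0.3  1.3 -2.2]
```

View pics/m6.png

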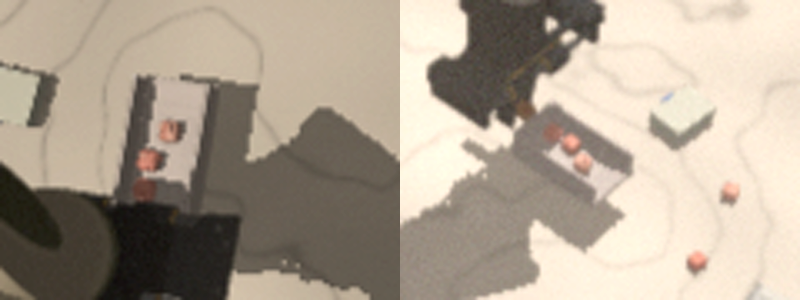

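Scoop held level with its three chunks (crop (170,130), (150,160), (143,188)). Lifting and carrying it to the funnel.

```bash
python3 -m crank '0 0 -.05 0 -1;0 0 -.1 0 -1;0 0 -.15 0 -1;0 0 -.2 0 -1; 0 0 -.2 0 -1; 0 0 -.2 0 -1;0 0 -.2 0 -1;0 0 -.15 0 -1;0 0 -.05 0 -1;0 0 0 0 -1'
python3 -m crank '0 0 0 .03 -1;0 0 0 .07 -1;0 0 0 .07 -1;0 0 0 .07 -1;0 0 0 .07 -1;0 0 0 .07 -1;0 0 0 .07 -1;0 0 0 .07 -1;0 0 0 .07 -1;0 0 0 .06 -1'
python3 - <<'E'
from h import *
go(.581,-.0133,.32,24.3)
E
```

```text
time: 20.35
ee_pos: [0.3655, 0.2766, 0.3198]
eef_rot: [0.062, 0.998, 0.001, 0.001]
ft_force: [0.1, -0.5, -2.2]
width: 0.0154
grip_force: 59.9
time: 21.35
ee_pos: [0.3647, 0.2758, 0.3165]
eef_rot: [0.544, 0.839, -0.002, -0.001]
ft_force: [0.1, -0.0, -1.7]
width: 0.0157
grip_force: 59.9
az 24.1 turn -0.2deg=-0.002u (rows>=1) shift u [-1.763  0.391 -0.017] dist 0.361 tcp [0.3647 0.2758 0.3165] q7 -0.32 w 0.0157 gf 59.9 F [ 0.1 -0.  -1.7]
```

```bash
python3 -m crank '-.03 .007 0 0 -1;-.06 .013 0 0 -1;-.1 .022 0 0 -1;-.1 .022 0 0 -1;-.1 .022 0 0 -1;-.1 .022 0 0 -1;-.1 .022 0 0 -1;-.1 .022 0 0 -1;-.1 .022 0 0 -1;-.1 .022 0 0 -1'
python3 -m crank '-.1 .022 0 0 -1;-.1 .022 0 0 -1;-.1 .022 0 0 -1;-.1 .022 0 0 -1;-.1 .022 0 0 -1;-.1 .022 0 0 -1;-.1 .022 0 0 -1;-.08 .018 0 0 -1;-.06 .015 0 0 -1;-.04 .01 0 0 -1'
python3 -m crank '-.02 .005 0 0 -1;-.01 0 0 0 -1;0 0 .05 0 -1;0 0 .07 0 -1;0 0 .05 0 -1;0 0 0 0 -1;0 0 0 0 -1'
python3 - <<'E'
from h import *
go(.581,-.0133,.279,24.3)
t=snap('top','t7')['img'];s=snap('scene','s7')['img']
st=read_state(); print(R.from_quat(st['eef_rot']).inv().apply(st['torque']))
cv2.imwrite('pics/m7.png',cv2.convertScaleAbs(cv2.resize(s[130:250,215:375],(640,480),interpolation=cv2.INTER_CUBIC),alpha=1.5))
E
```

```text
time: 22.35
ee_pos: [0.475, 0.1283, 0.318]
eef_rot: [0.541, 0.841, -0.0, -0.0]
ft_force: [-0.1, -0.1, -2.0]
width: 0.0156
grip_force: 59.9
time: 23.35
ee_pos: [0.5832, -0.0153, 0.3181]
eef_rot: [0.542, 0.84, -0.0, -0.0]
ft_force: [0.1, -0.9, -2.3]
width: 0.0158
grip_force: 59.9
time: 24.05
ee_pos: [0.5862, -0.0185, 0.2845]
eef_rot: [0.542, 0.841, -0.0, -0.0]
ft_force: [-0.8, -0.2, -1.8]
width: 0.0154
grip_force: 59.9
az 24.4 turn 0.1deg=0.001u (rows>=1) shift u [ 0.034 -0.013  0.027] dist 0.009 tcp [ 0.5862 -0.0185  0.2845] q7 0.43 w 0.0154 gf 59.9 F [-0.8 -0.2 -1.8]
[ 0.04196528  0.07872588 -0.00293635]
```

View pics/m7.png

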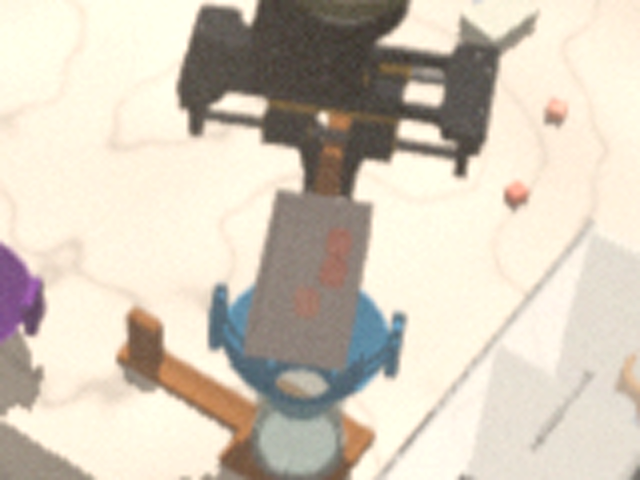

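The scoop sits level above the funnel with its lip over the far half. All three chunks are inside, at crop (338,240), (333,268), (306,300). Now easing the grip so the scoop tips.

```bash
cat > look.py <<'E'
from h import *
import sys
st=read_state(); print('tq',R.from_quat(st['eef_rot']).inv().apply(st['torque']).round(3),'w',round(st['width'],4),'gf',round(st['grip_force'],1))
c=cams.camera('scene');h=cv2.cvtColor(cv2.convertScaleAbs(c['img'],alpha=1.3),cv2.COLOR_BGR2HSV)
m=(((h[...,0]<12)|(h[...,0]>172))&(h[...,1]>55)&(h[...,1]<170)&(h[...,2]>70)).astype(np.uint8)
m[:140]=0;m[230:]=0;m[:,:265]=0;m[:,335:]=0
n,_,s,ce=cv2.connectedComponentsWithStats(m)
print([(ce[i].round(1).tolist(),int(s[i][4])) for i in range(1,n) if s[i][4]>6])
E
python3 -m crank '.034 -.013 0 0 -1;0 0 0 0 -1;0 0 0 0 -1' 30; python3 look.py
python3 -m crank '0 0 0 0 -1;0 0 0 0 -1' 20; python3 look.py
python3 -m crank '0 0 0 0 -1;0 0 0 0 -1' 16; python3 look.py
```

```text
time: 24.45
ee_pos: [0.5812, -0.0133, 0.2851]
eef_rot: [0.542, 0.841, 0.0, 0.0]
ft_force: [0.5, 0.1, -2.1]
width: 0.0155
grip_force: 29.9
tq [ 0.032  0.07  -0.078] w 0.0155 gf 29.9
[([298.1, 191.7], 99), ([290.9, 202.7], 47)]
time: 24.7
ee_pos: [0.5812, -0.0137, 0.2847]
eef_rot: [0.542, 0.84, 0.0, -0.0]
ft_force: [-0.4, -0.0, -1.4]
width: 0.0157
grip_force: 19.9
tq [0.059 0.036 0.006] w 0.0157 gf 19.9
[([297.0, 170.1], 7), ([297.9, 192.2], 97), ([290.7, 203.3], 46)]
time: 24.95
ee_pos: [0.5812, -0.0137, 0.2847]
eef_rot: [0.542, 0.84, 0.0, -0.0]
ft_force: [-0.8, -0.9, -2.2]
width: 0.0159
grip_force: 16.0
tq [ 0.042  0.074 -0.024] w 0.0159 gf 16.0
[([294.2, 173.4], 8), ([297.9, 192.1], 97), ([290.5, 203.2], 44)]
```

```bash
python3 -m crank '0 0 0 0 -1;0 0 0 0 -1' 12 | tail -1; python3 look.py
python3 -m crank '0 0 0 0 -1;0 0 0 0 -1' 10| tail -1; python3 look.py
python3 -m crank '0 0 0 0 -1;0 0 0 0 -1' 8.5| tail -1; python3 look.py
python3 -m crank '0 0 0 0 -1;0 0 0 0 -1' 7.5| tail -1; python3 look.py
```

```text
grip_force: 12.0
tq [ 0.032  0.077 -0.043] w 0.016 gf 12.0
[([299.0, 164.0], 7), ([295.6, 176.0], 7), ([297.8, 192.8], 101), ([290.4, 204.4], 45)]
grip_force: 10.0
tq [ 0.044 -0.008  0.033] w 0.0162 gf 10.0
[([299.1, 188.1], 43), ([297.6, 197.1], 43), ([291.1, 205.9], 40)]
grip_force: 8.5
tq [0.043 0.054 0.03 ] w 0.0157 gf 8.5
[([296.0, 170.5], 12), ([296.6, 176.8], 8), ([293.9, 212.0], 117)]
grip_force: 7.5
tq [ 0.023  0.031 -0.034] w 0.0161 gf 7.5
[([295.4, 169.4], 8)]
```

```bash
python3 -m crank '0 0 0 0 -1;0 0 0 0 -1;0 0 0 0 -1' 40; python3 look.py
python3 - <<'E'
from h import *
s=snap('scene','s8')['img']
cv2.imwrite('pics/m8.png',cv2.convertScaleAbs(cv2.resize(s[130:250,215:375],(640,480),interpolation=cv2.INTER_CUBIC),alpha=1.5))
E
```

```text
time: 26.3
ee_pos: [0.5812, -0.0136, 0.2848]
eef_rot: [0.542, 0.84, 0.0, -0.0]
ft_force: [0.1, 0.5, -1.1]
width: 0.0157
grip_force: 40.0
tq [ 0.05   0.021 -0.004] w 0.0157 gf 40.0
[]
```

View pics/m8.png

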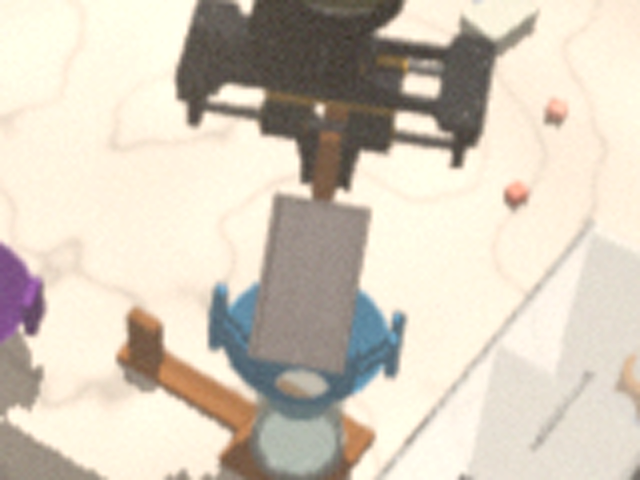

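Trough empty, scoop steeply tipped. Raise and back off, then check where the chunks went.

```bash
python3 -m crank '0 0 -.1 0 -1;0 0 -.2 0 -1;0 0 -.2 0 -1;.1 0 -.1 0 -1;.2 0 0 0 -1;.2 0 0 0 -1;.2 0 0 0 -1;.2 0 0 0 -1;.1 0 0 0 -1;0 0 0 0 -1' 60
python3 - <<'E'
from h import *
go(.365,.276,None,83)
s=snap('scene','s9')['img'];t=snap('top','t9')['img']
cr=lambda i,u,v,w,h: cv2.resize(i[v:v+h,u:u+w],(400,300),interpolation=cv2.INTER_CUBIC)
g=np.vstack([np.hstack([cr(s,240,180,100,75),cr(t,240,140,80,60)]),np.hstack([cr(s,220,60,160,120),cr(t,150,110,160,120)])])
cv2.imwrite('pics/m9.png',cv2.convertScaleAbs(g,alpha=1.5))
E
```

```text
time: 27.4
ee_pos: [0.4972, 0.1721, 0.4048]
eef_rot: [0.539, 0.842, 0.0, -0.0]
ft_force: [-0.6, 0.1, -1.1]
width: 0.016
grip_force: 60.0
az 24.7 turn -58.3deg=-0.648u (rows>=7) shift u [0.719 0.435 0.001] dist 0.168 tcp [0.4972 0.1721 0.4048] q7 0.02 w 0.0160 gf 60.0 F [-0.6  0.1 -1.1]
```

View pics/m9.png

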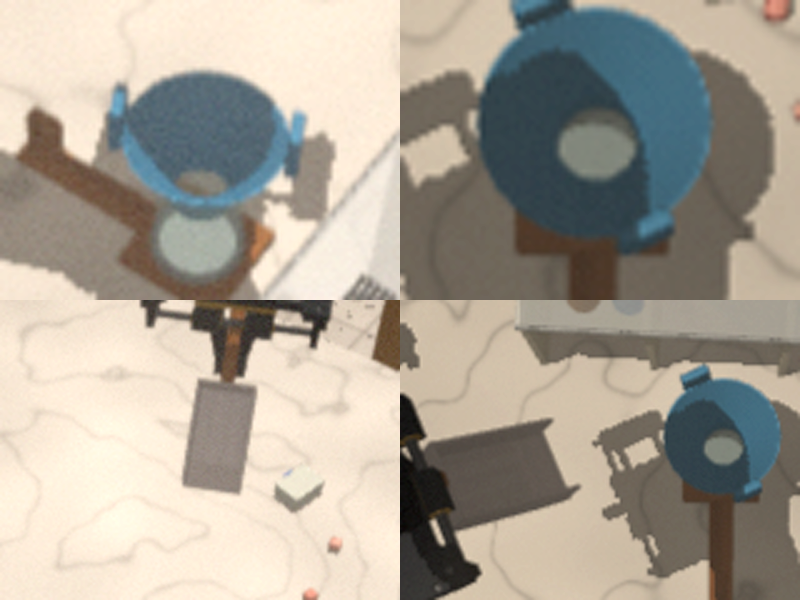

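Some chunks overshot: pink at top px (315,141) and (319,162), beside the jar, so funnel and jar are empty so far. Locating all pink chunks.

```bash
cat > pink.py <<'E'
from h import *
import sys
def pink(nm):
    c=cam(nm);h=cv2.cvtColor(c['img'],cv2.COLOR_BGR2HSV)
    m=(((h[...,0]<13)|(h[...,0]>170))&(h[...,1]>75)&(h[...,1]<175)&(h[...,2]>50)).astype(np.uint8)
    n,_,st,ce=cv2.connectedComponentsWithStats(m)
    for s,p in zip(st[1:],ce[1:]):
        P=pix(c,*p,.007)
        if 6<s[4]<80 and max(s[2:4])<13 and .33<P[0]<.9 and -.5<P[1]<.5: print(nm,s.tolist(),p.round(1),P.round(4))
for a in sys.argv[1:]: pink(a)
E
python3 pink.py t9 s9
```

```text
t9 [319, 159, 6, 6, 27] [321.5 161.6] [ 0.6423 -0.1836  0.007 ]
t9 [343, 175, 6, 6, 28] [345.9 177.8] [ 0.5955 -0.2553  0.007 ]
t9 [264, 184, 4, 6, 7] [265.6 186.3] [ 0.5653 -0.0211  0.007 ]
t9 [279, 193, 4, 7, 16] [280.4 195.9] [ 0.5379 -0.0651  0.007 ]
t9 [278, 215, 4, 4, 7] [279.9 216.3] [ 0.4785 -0.0646  0.007 ]
s9 [352, 155, 4, 5, 16] [353.5 157. ] [0.5876 0.3684 0.007 ]
s9 [341, 176, 6, 5, 22] [343.7 177.8] [0.608  0.2663 0.007 ]
s9 [301, 237, 5, 8, 17] [302.7 240.6] [ 0.6331 -0.0252  0.007 ]
s9 [270, 241, 10, 8, 31] [274.4 244.4] [ 0.5699 -0.0883  0.007 ]
s9 [275, 276, 4, 6, 19] [276.4 278.5] [ 0.6426 -0.1795  0.007 ]
s9 [246, 286, 6, 6, 21] [248.7 288.3] [ 0.5956 -0.2525  0.007 ]
```

Run:
```python
from h import *
for a,b,z in (('t9','t2',(60,200,285,430)),('t9','top0',(60,200,290,430)),('s9','s2',(200,390,240,480))):
    A=cam(a);B=cam(b);d=cv2.absdiff(A['img'],B['img']).max(2).astype(int)
    r0,r1,c0,c1=z; m=np.zeros(d.shape,np.uint8); m[r0:r1,c0:c1]=d[r0:r1,c0:c1]>28
    n,_,st,ce=cv2.connectedComponentsWithStats(m)
    for s,p in zip(st[1:],ce[1:]):
        if s[4]>5: u,v=p.astype(int);print(a,b,s.tolist(),p.round(1),A['img'][v,u],pix(A,*p,.007).round(3))
h=cam('t9')['img']
print(cv2.cvtColor(h,cv2.COLOR_BGR2HSV)[137:147,308:322,0]);print(cv2.cvtColor(h,cv2.COLOR_BGR2HSV)[137:147,308:322,1])
```

```text
t9 t2 [312, 136, 4, 5, 11] [313.3 137.4] [53 63 94] [ 0.715 -0.159  0.007]
t9 t2 [313, 139, 6, 5, 13] [316.4 141.7] [ 73  87 132] [ 0.702 -0.168  0.007]
t9 t2 [285, 142, 30, 58, 1201] [297.5 172.6] [82 70 44] [ 0.608 -0.114  0.007]
t9 t2 [319, 161, 7, 4, 10] [322.6 163. ] [ 79  92 126] [ 0.638 -0.187  0.007]
t9 t2 [360, 196, 14, 4, 39] [367.5 197.8] [112 127 138] [ 0.538 -0.318  0.007]
t9 t2 [399, 197, 16, 3, 33] [407.6 198.3] [118 133 144] [ 0.539 -0.435  0.007]
t9 top0 [290, 128, 3, 4, 11] [290.9 129.4] [54 62 66] [ 0.738 -0.092  0.007]
t9 top0 [312, 136, 3, 2, 6] [313.  136.5] [ 63  73 111] [ 0.717 -0.158  0.007]
t9 top0 [313, 140, 5, 4, 8] [315.8 142.2] [ 79  92 139] [ 0.7   -0.166  0.007]
t9 top0 [290, 144, 24, 56, 1008] [299.5 173.1] [83 72 47] [ 0.606 -0.12   0.007]
t9 top0 [319, 161, 3, 4, 6] [320.2 162.2] [ 92 109 148] [ 0.641 -0.18   0.007]
t9 top0 [360, 196, 14, 4, 40] [367.6 197.8] [112 127 138] [ 0.538 -0.319  0.007]
s9 s2 [240, 200, 84, 75, 3062] [280.7 230. ] [84 85 82] [ 0.555 -0.034  0.007]
s9 s2 [248, 207, 7, 5, 20] [250.6 209.4] [48 61 79] [ 0.43  -0.027  0.007]
s9
[... 417 characters left out ...]
14 16 17 17 17 17]
 [17 16 17 17 17 18 17 17 17 17 17 18 17 18]
 [16 16 17 17 17 17 19 18 18 17 16 18 18 17]]
[[ 46  46  49  59 108 111 108  80  59  48  50  48  46  48]
 [ 48  47  49  49  65 100 114 108  90  65  45  48  48  48]
 [ 47  46  48  48  56 106 112 113 111  98  51  48  47  48]
 [ 47  50  48  48  59 113 110 112 113 108  52  49  50  48]
 [ 48  49  46  47  68 112 109 115 114  98  50  50  49  47]
 [ 47  49  49  49  69 110 110 110 113 100  49  48  50  48]
 [ 48  47  49  49  59 107 111 109 108  71  49  48  48  50]
 [ 48  48  48  49  50  59  72  68  61  53  49  47  49  49]
 [ 50  46  49  48  49  49  54  50  52  49  50  48  49  48]
 [ 48  48  47  48  49  48  48  48  49  48  49  48  47  49]]
```

Run:
```python
from h import *
g=np.array([.4972,.1721,.4048+.019]); a=np.radians(24.7-90); d=np.array([np.cos(a),np.sin(a),0]); n=np.array([-np.sin(a),np.cos(a),0])
for th in range(0,90,10):
    t=np.radians(th); ex=d*np.cos(t)-np.array([0,0,1])*np.sin(t); ez=d*np.sin(t)+np.array([0,0,1])*np.cos(t)
    P=lambda x,y,z:g+ex*(x+72)/1e3+n*y/1e3+ez*(z-34)/1e3
    print(th,[ (proj(cam(c),P(*q)).round(1)).tolist() for c in('t9','s9') for q in((69,28,10),(69,-28,10),(-39,29,34),(-39,-29,34))])
im=cam('t9')['img'];print(im[126:141,308:320].max(2)); print(cv2.cvtColor(im,cv2.COLOR_BGR2HSV)[126:141,306:320,0])
```

```text
0 [[219.5, 145.4], [231.0, 172.1], [162.5, 164.6], [174.4, 193.6], [313.4, 128.0], [291.5, 124.8], [320.4, 92.4], [298.5, 89.4]]
10 [[218.4, 149.9], [229.4, 175.8], [163.2, 165.3], [174.9, 194.1], [313.0, 133.0], [291.5, 129.9], [320.2, 93.9], [298.4, 91.0]]
20 [[215.3, 154.7], [226.0, 179.8], [163.3, 166.3], [175.0, 194.8], [312.8, 136.3], [291.8, 133.2], [320.1, 95.2], [298.4, 92.2]]
30 [[210.6, 159.7], [220.9, 184.2], [162.9, 167.4], [174.5, 195.7], [312.9, 137.9], [292.4, 134.9], [320.0, 96.1], [298.4, 93.2]]
40 [[204.3, 164.8], [214.4, 188.9], [162.1, 168.6], [173.6, 196.7], [313.3, 137.8], [293.1, 134.9], [320.0, 96.7], [298.5, 93.7]]
50 [[196.8, 169.9], [206.7, 193.6], [160.7, 169.8], [172.1, 197.9], [313.9, 136.2], [294.1, 133.3], [320.1, 96.8], [298.7, 93.9]]
60 [[188.2, 174.9], [198.0, 198.4], [158.9, 171.2], [170.3, 199.1], [314.7, 133.2], [295.2, 130.3], [320.2, 96.6], [298.9, 93.7]]
70 [[178.7, 179.7], [188.3, 203.1], [156.7, 172.5], [168.0, 200.3], [315.7, 128.9], [296.5, 126.1], [320.4, 96.0], [299.1, 93.1]]
80 [[168.5, 184.4], [178.0, 207.7], [154.3, 173.8], [165.5, 2
[... 810 characters left out ...]
48 144 136 111  94 136]]
[[19 22 21 19 19 22 19 18 22 20 20 19 19 22]
 [19 21 21 21 21 21 18 18 20 18 21 22 19 19]
 [18 18 18 18 19 18 20 16 18 15 16 20 18 18]
 [18 17 17 17 17 18 15 17 18 18 18 18 16 18]
 [19 14 17 18 17 17 20 18 18 18 17 18 17 17]
 [17 17 16 16 15 12 11 10 10 18 17 16 17 18]
 [16 15 16 16 14  8  8  8  7 13 18 17 17 18]
 [18 15 16 13 10  7  7  7  8 10 18 18 16 19]
 [18 17 15 13  8  7  7  7  7  8 14 19 17 17]
 [16 18 14 17 12  6  7  7  7  7 10 15 16 16]
 [17 17 16 17 13  7  7  6  7  8 11 17 16 16]
 [18 16 16 18 16 14  6  7  6 10 13 16 16 17]
 [18 16 18 17 18 16 13  8  6  7  7 13 18 17]
 [17 17 18 17 17 17 16  7  6  7  6  8 15 17]
 [17 18 16 16 18 18 15  6  6  7  7  7 17 18]]
```

The lip corners at top px (209,158) and (222,185) fit a scoop tilt of about 32°, so the chunks left early and overshot. They lie at about (.642,-.182), (.705,-.165) and (.724,-.157), the last two at the ledge front where the hand can't fit. I'll use the tilted scoop as a hoe to rake them out. First I'll steepen it a little and gauge the tilt by touching the counter.

```bash
python3 -m crank '0 0 0 0 -1;0 0 0 0 -1' 6.5 | tail -1
python3 -m crank '0 0 0 0 -1;0 0 0 0 -1' 60 | tail -1
python3 - <<'E'
from h import *
A=cam('t9')['img'];c=snap('top','t10');B=c['img'];go(.42,.17,.12,60)
# tilt by matching predicted lip corner: list scoop-ish changed rows
d=cv2.absdiff(A,B).max(2);ys,xs=np.where(d[100:240,150:240]>25);print(len(ys),ys.min()+100 if len(ys) else 0, xs.max()+150 if len(xs) else 0)
E
```

```text
grip_force: 6.5
grip_force: 60.0
az 24.3 turn -35.7deg=-0.396u (rows>=5) shift u [ 0.346 -0.189  1.424] dist 0.295 tcp [0.4988 0.1682 0.4047] q7 0.02 w 0.0154 gf 60.0 F [-0.   0.6 -2.8]
280 145 239
```

```bash
python3 -m crank '0 0 .2 0 -1;0 0 .2 0 -1;0 0 .2 0 -1;0 0 .2 0 -1;0 0 .2 0 -1;0 0 .2 0 -1;0 0 .15 0 -1;0 0 0 0 -1;0 0 0 0 -1' | sed -n '2p;4p'
for i in 1; do :; done
python3 -m crank '0 0 .02 0 -1;0 0 0 0 -1;0 0 0 0 -1'| sed -n '2p;4p'
python3 -m crank '0 0 .02 0 -1;0 0 0 0 -1;0 0 0 0 -1'| sed -n '2p;4p'
python3 -m crank '0 0 .02 0 -1;0 0 0 0 -1;0 0 0 0 -1'| sed -n '2p;4p'
python3 -m crank '0 0 .02 0 -1;0 0 0 0 -1;0 0 0 0 -1'| sed -n '2p;4p'
python3 -m crank '0 0 .02 0 -1;0 0 0 0 -1;0 0 0 0 -1'| sed -n '2p;4p'
```

```text
ee_pos: [0.499, 0.1686, 0.1356]
ft_force: [-0.2, 0.6, -0.5]
ee_pos: [0.4992, 0.1688, 0.1318]
ft_force: [0.0, 0.5, -1.2]
ee_pos: [0.4986, 0.1685, 0.1267]
ft_force: [-0.5, 0.4, -1.7]
ee_pos: [0.4985, 0.1685, 0.1226]
ft_force: [0.2, 0.5, -1.2]
ee_pos: [0.4986, 0.1685, 0.1186]
ft_force: [0.6, -0.1, -1.6]
ee_pos: [0.4986, 0.1685, 0.1146]
ft_force: [-0.1, 0.2, -1.4]
```

```bash
python3 -m crank '0 0 .02 0 -1;0 0 0 0 -1;0 0 0 0 -1'| sed -n '2p;4p'
python3 -m crank '0 0 .02 0 -1;0 0 0 0 -1;0 0 0 0 -1'| sed -n '2p;4p'
python3 -m crank '0 0 .02 0 -1;0 0 0 0 -1;0 0 0 0 -1'| sed -n '2p;4p'
python3 -m crank '0 0 .01 0 -1;0 0 0 0 -1;0 0 0 0 -1'| sed -n '2p;4p'
python3 -m crank '0 0 .01 0 -1;0 0 0 0 -1;0 0 0 0 -1'| sed -n '2p;4p'
```

```text
ee_pos: [0.4985, 0.1685, 0.1106]
ft_force: [-0.2, 0.2, -1.1]
ee_pos: [0.4985, 0.1686, 0.1066]
ft_force: [0.8, 0.7, -0.7]
ee_pos: [0.4985, 0.1686, 0.1026]
ft_force: [0.3, 0.0, -2.1]
ee_pos: [0.4986, 0.1686, 0.1007]
ft_force: [0.4, -0.5, -2.2]
ee_pos: [0.4986, 0.1686, 0.0987]
ft_force: [-0.3, 0.0, -1.7]
```

```bash
python3 -m crank '0 0 .01 0 -1;0 0 0 0 -1;0 0 0 0 -1'| sed -n '2p;4p'
python3 -m crank '0 0 .01 0 -1;0 0 0 0 -1;0 0 0 0 -1'| sed -n '2p;4p'
python3 -m crank '0 0 .01 0 -1;0 0 0 0 -1;0 0 0 0 -1'| sed -n '2p;4p'
python3 -m crank '0 0 .01 0 -1;0 0 0 0 -1;0 0 0 0 -1'| sed -n '2p;4p'
python3 -m crank '0 0 .01 0 -1;0 0 0 0 -1;0 0 0 0 -1'| sed -n '2p;4p'
python3 -m crank '0 0 .01 0 -1;0 0 0 0 -1;0 0 0 0 -1'| sed -n '2p;4p'
```

```text
ee_pos: [0.4986, 0.1685, 0.0967]
ft_force: [-0.6, 0.4, -2.1]
ee_pos: [0.4986, 0.1686, 0.0947]
ft_force: [-0.3, 0.1, -1.3]
ee_pos: [0.4986, 0.1686, 0.0927]
ft_force: [-1.0, 0.1, -0.4]
ee_pos: [0.4986, 0.1686, 0.0907]
ft_force: [0.4, -0.4, -2.0]
ee_pos: [0.4988, 0.169, 0.0891]
ft_force: [-1.4, 1.4, 3.7]
ee_pos: [0.4989, 0.17, 0.0879]
ft_force: [-5.0, 4.7, 10.9]
```

Touch at TCP z ≈ 0.0897 gives a tilt of about 35°. Now lift, turn to scoop azimuth +25° and go to the entry point right of the funnel.

```bash
python3 -m crank '0 0 -.2 0 -1;0 0 -.2 0 -1;0 0 -.2 0 -1;0 0 -.2 0 -1;0 0 -.2 0 -1;0 0 -.2 0 -1;0 0 0 -.09 -1;0 0 0 -.09 -1;0 0 0 -.09 -1;0 0 0 -.09 -1' | sed -n '2p;3p'
python3 -m crank '0 0 0 -.09 -1;0 0 0 -.09 -1;0 0 0 -.09 -1;0 0 0 -.09 -1;0 0 0 -.09 -1;0 0 0 -.09 -1;0 0 0 -.09 -1;0 0 0 -.02 -1;0 0 0 0 -1;0 0 0 0 -1' | sed -n '2p;3p'
python3 - <<'E'
from h import *
go(.588,-.24,.33,115)
E
```

```text
ee_pos: [0.4986, 0.1681, 0.3263]
eef_rot: [0.283, 0.959, -0.0, -0.0]
ee_pos: [0.4986, 0.1683, 0.3264]
eef_rot: [-0.218, 0.976, -0.0, -0.0]
az 115.2 turn 0.2deg=0.002u (rows>=1) shift u [ 0.458 -2.039 -0.017] dist 0.418 tcp [0.4986 0.1683 0.3264] q7 1.60 w 0.0156 gf 60.0 F [-0.   0.5 -2. ]
```

```bash
python3 -m crank '.038 -.17 0 0 -1;.038 -.17 0 0 -1;.038 -.17 0 0 -1;.038 -.17 0 0 -1;.038 -.17 0 0 -1;.038 -.17 0 0 -1;.038 -.17 0 0 -1;.038 -.17 0 0 -1;.038 -.17 0 0 -1;.038 -.17 0 0 -1' | sed -n '2p;3p'
python3 -m crank '.038 -.17 0 0 -1;.038 -.17 0 0 -1;0 0 0 0 -1;0 0 .2 0 -1;0 0 .2 0 -1;0 0 .2 0 -1;0 0 .2 0 -1;0 0 .2 0 -1;0 0 0 0 -1;0 0 0 0 -1' | sed -n '2p;3p;4p'
python3 - <<'E'
from h import *
snap('top','t11');go(.668,-.2086,.125,115)
E
python3 pink.py t11
```

```text
ee_pos: [0.5752, -0.1728, 0.3266]
eef_rot: [-0.218, 0.976, -0.0, -0.0]
ee_pos: [0.5878, -0.2386, 0.1235]
eef_rot: [-0.218, 0.976, 0.002, -0.003]
ft_force: [2.0, 0.0, -4.8]
az 115.3 turn 0.3deg=0.003u (rows>=1) shift u [-0.419 -0.031 -0.001] dist 0.084 tcp [ 0.5894 -0.2384  0.1251] q7 2.44 w 0.0154 gf 62.4 F [-1.7  0.7 -5.7]
t11 [319, 159, 6, 5, 18] [321.3 160.7] [ 0.6451 -0.1831  0.007 ]
t11 [167, 167, 7, 7, 35] [169.7 169.7] [0.6081 0.2611 0.007 ]
t11 [132, 173, 6, 6, 33] [134.6 175.6] [0.5885 0.3631 0.007 ]
```

```bash
python3 -m crank '0 0 0 0 -1;0 0 0 0 -1;0 0 0 0 -1' | sed -n '2p;4p'
python3 - <<'E'
from h import *
t=cam('t11')['img'];s=snap('scene','s11')['img']
cr=lambda i,u,v,w,h: cv2.resize(i[v:v+h,u:u+w],(400,300),interpolation=cv2.INTER_CUBIC)
g=np.vstack([np.hstack([cr(s,200,170,140,105),cr(s,240,240,120,90)]),np.hstack([cr(t,240,100,160,120),cr(t,280,110,80,60)])])
cv2.imwrite('pics/m11.png',cv2.convertScaleAbs(g,alpha=1.5))
E
```

```text
ee_pos: [0.5904, -0.2391, 0.1269]
ft_force: [-2.8, 0.9, -6.6]
```

View pics/m11.png

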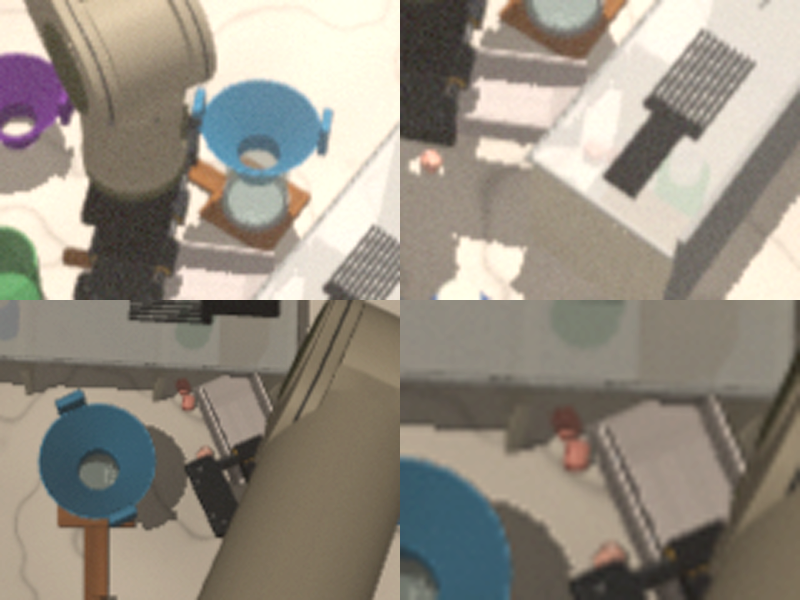

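The funnel is still seated. The scoop's lip points at the two chunks at the ledge front (crop (566,420), (576,455)); chunk A is at (608,555) by the left finger. The vertical force is odd, so I'll check it settles.

```bash
python3 -m crank '0 0 -.02 0 -1;0 0 0 0 -1;0 0 0 0 -1;0 0 0 0 -1' | sed -n '2,5p'
python3 - <<'E'
from h import *
s=read_state();print(s['joint_positions'].round(3),s['torque'].round(2),s['ft_force'])
E
python3 -m crank '0 0 -.05 0 -1;0 0 0 0 -1;0 0 0 0 -1;0 0 0 0 -1' | sed -n '2,5p'
```

```text
ee_pos: [0.5908, -0.2393, 0.131]
eef_rot: [-0.219, 0.976, -0.0, 0.0]
ft_force: [-2.3, 0.5, -5.2]
width: 0.0157
[ 0.032  0.432  0.368  1.559 -0.164  1.18   2.444] [0.11 0.88 0.14] [-2.26331342  0.47906044 -5.19052483]
ee_pos: [0.5908, -0.2394, 0.1411]
eef_rot: [-0.219, 0.976, -0.0, 0.001]
ft_force: [-1.4, 0.7, -3.9]
width: 0.015
```

Run:
```python
from h import *
st=read_state(); print(st['ee_pos'],st['ft_force'],st['grip_force'])
g=np.array([.5894,-.2384,.1251+.019]); a=np.radians(25.3); d=np.array([np.cos(a),np.sin(a),0]); n=np.array([-np.sin(a),np.cos(a),0])
f=lambda q:((q-[280,110])*5+[400,300]).round(0).tolist()
for th in range(-20,60,10):
    t=np.radians(th); ex=d*np.cos(t)-np.array([0,0,1])*np.sin(t); ez=d*np.sin(t)+np.array([0,0,1])*np.cos(t)
    P=lambda x,y,z:g+ex*(x+72)/1e3+n*y/1e3+ez*(z-34)/1e3
    print(th,[f(proj(cam('t11'),P(*q))) for q in((69,28,10),(69,-28,10),(-39,29,34),(-39,-29,34),(69,29,34),(69,-29,34))],P(69,0,10).round(3))
```

```text
[ 0.59084566 -0.2394316   0.14113563] [-1.37572752  0.66959954 -3.88445384] 63.917691484093666
-20 [[586.0, 366.0], [687.0, 322.0], [672.0, 567.0], [775.0, 522.0], [596.0, 367.0], [703.0, 321.0]] [ 0.717 -0.178  0.17 ]
-10 [[579.0, 377.0], [677.0, 335.0], [669.0, 567.0], [772.0, 522.0], [586.0, 371.0], [690.0, 325.0]] [ 0.719 -0.177  0.145]
0 [[576.0, 395.0], [671.0, 353.0], [667.0, 569.0], [769.0, 523.0], [579.0, 382.0], [680.0, 338.0]] [ 0.717 -0.178  0.12 ]
10 [[576.0, 419.0], [670.0, 378.0], [666.0, 572.0], [767.0, 527.0], [576.0, 400.0], [675.0, 357.0]] [ 0.711 -0.181  0.096]
20 [[580.0, 447.0], [671.0, 407.0], [665.0, 577.0], [766.0, 532.0], [576.0, 423.0], [673.0, 381.0]] [ 0.702 -0.185  0.073]
30 [[587.0, 480.0], [676.0, 440.0], [666.0, 583.0], [766.0, 538.0], [580.0, 451.0], [675.0, 410.0]] [ 0.689 -0.191  0.053]
40 [[596.0, 515.0], [684.0, 476.0], [667.0, 590.0], [767.0, 546.0], [587.0, 483.0], [680.0, 442.0]] [ 0.673 -0.199  0.035]
50 [[608.0, 552.0], [695.0, 514.0], [669.0, 599.0], [769.0, 555.0], [596.0, 518.0], [688.0, 478.0]] [ 0.655 -0.208  0.021]
```

```bash
python3 -m crank '.05 .024 0 0 -1;.09 .042 0 0 -1;.09 .042 0 0 -1;0 0 0 0 -1;0 0 0 0 -1' | sed -n '2,4p'
python3 - <<'E'
from h import *
go(); s=read_state();print(s['torque'].round(2))
t=snap('top','t12')['img']
print(proj(cam('t12'),[.54,-.26,.16]))
A=cam('top0')['img']; d=(cv2.absdiff(A,t).max(2)>25).astype(int)
for v in range(118,190,4): print(v,''.join('#' if x else '.' for x in d[v,290:400:1]))
E
```

```text
ee_pos: [0.5399, -0.2397, 0.1416]
eef_rot: [-0.219, 0.976, -0.0, 0.001]
ft_force: [0.5, -0.0, -1.8]
az 115.2 turn 0.0deg=0.000u (rows>=0) shift u [0. 0. 0.] dist 0.000 tcp [ 0.5399 -0.2397  0.1416] q7 2.45 w 0.0153 gf 63.3 F [ 0.5 -0.  -1.8]
[ 0.08  0.06 -0.03]
[358.8202152  189.08916763]
118 ..............................................................................................................
122 .......................................................................................##########.............
126 ...................................................................................############...##..........
130 .................................................................................###########........#######...
134 ..............................................................................#############............#######
138 .......................####.................................................##############.###................
142 .......................######.............................................##################.########....####.
146 #
[... 559 characters left out ...]
#.########
166 #########################........###.##...................##############.#############..######..#.###..#######
170 #########################..........###.##.................############..#####....##############.#####...######
174 #########################............###.##......##########################....###############....####.#######
178 #######################...............####.####################################################..#.###..######
182 ####################..........##################################################################.#.###..######
186 #####################....####################################################################.##..#.##########
```

Run:
```python
from h import *
from scipy.optimize import least_squares
g=np.array([.5399,-.2397,.1416+.019])
def P(p,q):
    a,t=p[:2]; d=np.array([np.cos(a),np.sin(a),0]); n=np.array([-np.sin(a),np.cos(a),0]);z=np.array([0,0,1.])
    ex=d*np.cos(t)-z*np.sin(t); ez=d*np.sin(t)+z*np.cos(t); x,y,zz=np.array(q)/1e3
    return g+ex*(x+.072)+n*y+ez*(zz-.034)
c=cam('t12')
for h in (34,10):
    r=least_squares(lambda p:np.r_[proj(c,P(p,(69,30,h)))-[318.5,153],proj(c,P(p,(69,-30,h)))-[340,146]],[.44,.5])
    print(h,np.degrees(r.x),r.fun.round(1),P(r.x,(69,0,4)).round(3))
```

```text
34 [21.33012915 27.46885684] [ 0.5  0.2 -0.3 -0.2] [ 0.644 -0.199  0.069]
10 [21.02824666 18.82037653] [ 0.5  0.1 -0.4 -0.2] [ 0.655 -0.195  0.087]
```

```bash
cat > tilt.py <<'E'
from h import *
s=read_state();g=np.array(s['ee_pos'])+[0,0,.019]
c=snap('top','tt');A=cam('top0')['img']; d=(cv2.absdiff(A,c['img']).max(2)>25).astype(int)
for v in range(136,186,2): print(v,''.join('#' if x else '.' for x in d[v,305:360]))
c=cam('tt')
def P(a,t,q):
    dd=np.array([np.cos(a),np.sin(a),0]); n=np.array([-np.sin(a),np.cos(a),0]);z=np.array([0,0,1.])
    ex=dd*np.cos(t)-z*np.sin(t); ez=dd*np.sin(t)+z*np.cos(t); x,y,zz=np.array(q)/1e3
    return g+ex*(x+.072)+n*y+ez*(zz-.034)
for t in range(25,80,5): print(t,[proj(c,P(np.radians(22),np.radians(t),(69,y,34))).round(0) for y in(30,-30)])
E
python3 -m crank '0 0 0 0 -1;0 0 0 0 -1;0 0 0 0 -1' 5.5 | sed -n '2p;6p'
python3 -m crank '0 0 0 0 -1;0 0 0 0 -1' 60 | tail -1
python3 tilt.py
```

```text
ee_pos: [0.5399, -0.2393, 0.1406]
grip_force: 6.4
grip_force: 60.6
136 .......##..............................................
138 ........####...........................................
140 ........######.........................................
142 ........######.........................................
144 ..........##.......................#...................
146 ..................................###..................
148 ...................................###.................
150 ...................................####...#...........#
152 ....................................####.###.........##
154 ####..........#.#....................####.###.......###
156 #####........###.##...................###..##......####
158 #######.......###.##...................###..##....#####
160 ########......####.##...................###..###.######
162 #########......####.#....................###..#########
164 #########......#####.##..................##############
166 ##########........###.##..................#############
168 ##########........####.#...................############
170 #########
[... 272 characters left out ...]
##############
180 #######.................###############################
182 #####..........########################################
184 ######.....############################################
25 [array([318., 152.]), array([339., 145.])]
30 [array([319., 155.]), array([339., 148.])]
35 [array([319., 158.]), array([339., 151.])]
40 [array([320., 162.]), array([340., 154.])]
45 [array([320., 165.]), array([340., 157.])]
50 [array([321., 169.]), array([341., 161.])]
55 [array([322., 172.]), array([342., 165.])]
60 [array([323., 176.]), array([343., 169.])]
65 [array([324., 180.]), array([344., 173.])]
70 [array([326., 184.]), array([345., 177.])]
75 [array([327., 188.]), array([346., 181.])]
```

```bash
python3 -m crank '0 0 0 0 -1;0 0 0 0 -1;0 0 0 0 -1' 4 | sed -n '6p'
python3 -m crank '0 0 0 0 -1;0 0 0 0 -1' 60 | tail -1
python3 tilt.py | sed -n '3,18p'
```

```text
grip_force: 5.1
grip_force: 60.6
140 ........######.........................................
142 ........######.........................................
144 ..........#............................................
146 ..................................##...................
148 ..................................###..................
150 ...................................###................#
152 #...................................###.###..........##
154 ####..........###...................####.##.........###
156 #####........#####...................####.###......####
158 ######.......######...................###..###....#####
160 ########......######...................####.###..######
162 #########.....#######...................####.##########
164 #########......####.###..................####.#########
166 ##########.......###.##...................#############
168 ##########........###..#...................############
170 ##########.........###..#..................############
```

```bash
python3 -m crank '0 0 0 0 -1;0 0 0 0 -1;0 0 0 0 -1' 3 | sed -n '6p'
python3 -m crank '0 0 0 0 -1;0 0 0 0 -1' 60 | tail -1
python3 tilt.py | sed -n '3,22p'
```

```text
grip_force: 3.0
grip_force: 60.0
140 ........######.........................................
142 ........######.........................................
144 .......................................................
146 .......................................................
148 .......................................................
150 ......................................................#
152 .....................................................##
154 ####................................................###
156 #####..............................................####
158 ######............................................#####
160 ########...........#.............................######
162 #########.........###...........................#######
164 #########......####...........................#########
166 ##########...................................##########
168 ##########..................................###########
170 ##########.................................###########.
172 ##########.............................##..############
174 ##########........................#####################
176 #########.....................#########################
178 ########.....................##########################
```

The tips are gone from in front of the hand, so the scoop now hangs steeply. I'll carry it to the free area on the left and set the tilt back to about 42° by dragging the lip on the counter.

```bash
python3 -m crank '0 0 -.2 0 -1;0 0 -.2 0 -1;0 0 -.2 0 -1;0 0 -.2 0 -1;0 0 -.2 0 -1;0 0 -.2 0 -1;0 0 0 .085 -1;0 0 0 .084 -1;0 0 0 0 -1;0 0 0 0 -1' 60 | sed -n '2,5p'
python3 - <<'E'
from h import *
go(.55,.12,None,100)
E
```

```text
ee_pos: [0.5396, -0.2393, 0.3805]
eef_rot: [-0.09, 0.996, 0.0, -0.0]
ft_force: [0.0, 0.1, -1.0]
width: 0.0152
az 100.3 turn 0.3deg=0.003u (rows>=1) shift u [-0.363  1.76   0.   ] dist 0.359 tcp [ 0.5396 -0.2393  0.3805] q7 2.17 w 0.0152 gf 60.0 F [ 0.   0.1 -1. ]
```

```bash
python3 -m crank '-.036 .176 0 0 -1;-.036 .176 0 0 -1;-.036 .176 0 0 -1;-.036 .176 0 0 -1;-.036 .176 0 0 -1;-.036 .176 0 0 -1;-.036 .176 0 0 -1;-.036 .176 0 0 -1;-.036 .176 0 0 -1;-.036 .176 0 0 -1' | sed -n '2p'
python3 -m crank '0 0 0 0 -1;0 0 .2 0 -1;0 0 .2 0 -1;0 0 .2 0 -1;0 0 .2 0 -1;0 0 .2 0 -1;0 0 .18 0 -1;0 0 0 0 -1;0 0 0 0 -1' | sed -n '2p;4p'
python3 - <<'E'
from h import *
s=read_state();g=np.array(s['ee_pos'])+[0,0,.019];print(g)
c=snap('scene','s13')
def P(a,t,q):
    dd=np.array([np.cos(a),np.sin(a),0]); n=np.array([-np.sin(a),np.cos(a),0]);z=np.array([0,0,1.])
    ex=dd*np.cos(t)-z*np.sin(t); ez=dd*np.sin(t)+z*np.cos(t); x,y,zz=np.array(q)/1e3
    return g+ex*(x+.072)+n*y+ez*(zz-.034)
c=cam('s13')
for t in range(30,95,10): print(t,[proj(c,P(np.radians(10),np.radians(t),(69,y,10))).round(0) for y in(30,-30)],P(np.radians(10),np.radians(t),(69,0,0))[2])
A=cam('scene0')['img']; d=(cv2.absdiff(A,c['img']).max(2)>30).astype(int)
u,v=proj(c,g).astype(int);print(u,v)
for r in range(v,v+75,3): print(r,''.join('#' if x else '.' for x in d[r,u-40:u+60]))
E
```

```text
ee_pos: [0.5487, 0.1211, 0.3806]
ee_pos: [0.5491, 0.1195, 0.1455]
ft_force: [0.2, 0.4, -0.7]
[0.54907662 0.11947254 0.16452123]
30 [array([343., 191.]), array([336., 204.])] 0.06457636985817387
40 [array([337., 192.]), array([330., 206.])] 0.04784266955499749
50 [array([331., 193.]), array([324., 206.])] 0.03465418837772653
60 [array([324., 192.]), array([317., 205.])] 0.025411651653238925
70 [array([317., 191.]), array([310., 204.])] 0.020395889182958968
80 [array([310., 189.]), array([303., 202.])] 0.019759302371447792
90 [array([303., 186.]), array([296., 199.])] 0.023521233586844766
309 166
166 ...................################################.................................................
169 ...................#############################....................................................
172 .....................#############################..................................................
175 .............................######################.................................................
178 ..............................#######################.....................
[... 1426 characters left out ...]
################......................................................
223 #############################################.......................................................
226 #############################################.......................................................
229 ##############################################......................................................
232 ################################################....................................................
235 #########################.######################....................................................
238 ########################.#####.##############.......................................................
```

```bash
python3 -m crank '0 0 .05 0 -1;0 0 .05 0 -1;0 0 .027 0 -1;0 0 0 0 -1' 20 | sed -n '2p;4p'
python3 -m crank '.02 .004 .005 0 -1;.025 .0045 .008 0 -1;.025 .0045 .01 0 -1;.025 .0045 .012 0 -1;.025 .0045 .013 0 -1;.025 .0045 .014 0 -1;.025 .0045 .015 0 -1;.025 .0045 .016 0 -1;0 0 0 0 -1;0 0 0 0 -1' | sed -n '2p;4p'
python3 -m crank '0 0 0 0 -1;0 0 0 0 -1' 60 | sed -n '2p;4p'
cat > tilt2.py <<'E'
from h import *
s=read_state();g=np.array(s['ee_pos'])+[0,0,.019];print(g)
snap('scene','st');c=cam('st');t=snap('top','tt')['img']
def P(a,t,q):
    dd=np.array([np.cos(a),np.sin(a),0]); n=np.array([-np.sin(a),np.cos(a),0]);z=np.array([0,0,1.])
    ex=dd*np.cos(t)-z*np.sin(t); ez=dd*np.sin(t)+z*np.cos(t); x,y,zz=np.array(q)/1e3
    return g+ex*(x+.072)+n*y+ez*(zz-.034)
for t in range(20,75,5): print(t,[proj(c,P(np.radians(10),np.radians(t),(69,y,10))).round(0) for y in(30,-30)],P(np.radians(10),np.radians(t),(69,0,0))[2].round(3))
A=cam('scene0')['img']; d=(cv2.absdiff(A,c['img']).max(2)>30).astype(int)
u,v=proj(c,g).astype(int)
for r in range(v,v+60,3): print(r,u-40,''.join('#' if x else '.' for x in d[r,u-40:u+60]))
E
python3 tilt2.py
```

```text
ee_pos: [0.5488, 0.1197, 0.119]
ft_force: [0.0, -0.3, -2.1]
ee_pos: [0.509, 0.12, 0.1008]
ft_force: [-2.8, -1.2, 2.7]
ee_pos: [0.5092, 0.12, 0.1008]
ft_force: [-2.5, -0.6, 4.2]
[0.50921395 0.12002998 0.1197764 ]
20 [array([335., 191.]), array([328., 204.])] 0.04
25 [array([333., 192.]), array([326., 206.])] 0.029
30 [array([331., 193.]), array([324., 206.])] 0.02
35 [array([328., 194.]), array([321., 207.])] 0.011
40 [array([325., 194.]), array([318., 208.])] 0.003
45 [array([322., 195.]), array([315., 208.])] -0.004
50 [array([319., 195.]), array([312., 208.])] -0.01
55 [array([316., 195.]), array([309., 208.])] -0.015
60 [array([313., 194.]), array([306., 207.])] -0.019
65 [array([309., 194.]), array([302., 207.])] -0.022
70 [array([306., 193.]), array([299., 206.])] -0.024
170 257 ...................###############################.#####............................................
173 257 ....................################################................................................
176 257 ........................###############################................................
[... 1166 characters left out ...]
######........................................
212 257 #.#.......#################################################.........................................
215 257 ###########################################################.........................................
218 257 ##########################################################..........................................
221 257 ##########################################################..........................................
224 257 ####################################################..###...........................................
227 257 #################################################...................................................
```

Tilt is now about 42° (lip corner at scene px (324,192)). Flying to the entry point.

```bash
python3 -m crank '0 0 -.2 0 -1;0 0 -.2 0 -1;0 0 -.2 0 -1;0 0 -.2 0 -1;0 0 -.2 0 -1;0 0 -.2 0 -1;0 0 -.1 0 -1;0 0 0 0 -1' | sed -n '2,4p'
python3 - <<'E'
from h import *
go(.565,-.2,None,100)
E
```

```text
ee_pos: [0.5104, 0.1203, 0.3635]
eef_rot: [-0.088, 0.996, 0.001, 0.002]
ft_force: [0.0, -0.3, -1.4]
az 100.1 turn 0.1deg=0.001u (rows>=1) shift u [ 0.009 -1.625 -0.002] dist 0.325 tcp [0.5104 0.1203 0.3635] q7 1.44 w 0.0154 gf 60.0 F [ 0.  -0.3 -1.4]
```

```bash
python3 -m crank '0 -.1625 0 0 -1;0 -.1625 0 0 -1;0 -.1625 0 0 -1;0 -.1625 0 0 -1;0 -.1625 0 0 -1;0 -.1625 0 0 -1;0 -.1625 0 0 -1;0 -.1625 0 0 -1;0 -.1625 0 0 -1;0 -.1625 0 0 -1' | sed -n '2,4p'
python3 -m crank '0 0 0 0 -1;0 0 .2 0 -1;0 0 .2 0 -1;0 0 .2 0 -1;0 0 .2 0 -1;0 0 .2 0 -1;0 0 .15 0 -1;0 0 0 0 -1;0 0 0 0 -1' | sed -n '2,4p'
python3 - <<'E'
from h import *
snap('top','t14');go(.676,-.186,.131,100)
E
python3 pink.py t14
```

```text
ee_pos: [0.5661, -0.2012, 0.3589]
eef_rot: [-0.088, 0.996, 0.0, -0.001]
ft_force: [0.5, 0.9, -0.8]
ee_pos: [0.5659, -0.1998, 0.1306]
eef_rot: [-0.088, 0.996, 0.0, -0.001]
ft_force: [-0.6, -0.2, 0.1]
az 100.1 turn 0.1deg=0.001u (rows>=1) shift u [-0.55  -0.025  0.005] dist 0.110 tcp [ 0.5667 -0.2002  0.1319] q7 2.12 w 0.0150 gf 60.0 F [-0.   0.1 -0.9]
t14 [310, 131, 6, 7, 31] [312.8 134.1] [ 0.7245 -0.157   0.007 ]
t14 [316, 156, 6, 6, 28] [318.7 158.5] [ 0.6514 -0.1753  0.007 ]
t14 [167, 167, 7, 7, 36] [169.8 169.8] [0.6079 0.2609 0.007 ]
t14 [132, 173, 7, 6, 33] [134.6 175.5] [0.5886 0.363  0.007 ]
```

```bash
python3 -m crank '-.05 0 0 0 -1;-.1 -.005 0 0 -1;-.1 -.005 0 0 -1;-.1 -.005 0 0 -1;-.1 -.005 0 0 -1;-.07 -.005 0 0 -1;-.03 0 0 0 -1;0 0 0 0 -1;0 0 0 0 -1' | sed -n '2,4p'
python3 -m crank '0 0 .05 0 -1;0 0 .05 0 -1;0 0 0 0 -1;0 0 0 0 -1' | sed -n '2,4p'
python3 -m crank '0 0 .02 0 -1;0 0 .015 0 -1;0 0 0 0 -1;0 0 0 0 -1' | sed -n '2,4p'
```

```text
ee_pos: [0.6752, -0.1861, 0.1312]
eef_rot: [-0.088, 0.996, -0.0, 0.0]
ft_force: [0.2, 0.3, -0.6]
ee_pos: [0.6749, -0.1857, 0.1103]
eef_rot: [-0.088, 0.996, 0.0, -0.0]
ft_force: [-0.1, 0.9, -0.1]
ee_pos: [0.6762, -0.1857, 0.1045]
eef_rot: [-0.088, 0.996, -0.0, 0.001]
ft_force: [1.7, 0.8, 3.1]
```

```bash
python3 -m crank '.03 -.005 0 0 -1;.05 -.008 0 0 -1;.05 -.008 0 0 -1;.05 -.008 0 0 -1;.05 -.008 0 0 -1;.05 -.008 0 0 -1;.05 -.008 0 0 -1;.05 -.008 0 0 -1;.05 -.008 0 0 -1;0 0 0 0 -1' | sed -n '2,4p'
python3 -m crank '0 0 -.1 0 -1;0 0 -.2 0 -1;0 0 -.2 0 -1;0 0 -.2 0 -1;0 0 -.2 0 -1;0 0 -.2 0 -1;0 0 -.2 0 -1;0 0 0 0 -1' | sed -n '2,4p'
python3 - <<'E'
from h import *
snap('top','t15');snap('scene','s15');go(.38,.276,None,83)
E
python3 pink.py t15 s15
```

```text
ee_pos: [0.5915, -0.2155, 0.1041]
eef_rot: [-0.087, 0.996, 0.0, -0.0]
ft_force: [1.5, 0.8, 4.9]
ee_pos: [0.5928, -0.2158, 0.3683]
eef_rot: [-0.087, 0.996, -0.001, 0.002]
ft_force: [0.0, -0.0, -2.2]
az 100.0 turn 17.0deg=0.189u (rows>=3) shift u [1.351e+00 2.307e+00 2.000e-03] dist 0.535 tcp [ 0.592  -0.215   0.3629] q7 2.12 w 0.0152 gf 60.0 F [-0.2  0.2 -2.1]
t15 [167, 167, 7, 7, 36] [169.8 169.8] [0.608  0.2608 0.007 ]
t15 [132, 173, 6, 6, 33] [134.6 175.6] [0.5885 0.3631 0.007 ]
s15 [352, 155, 4, 5, 15] [353.5 157.1] [0.5878 0.3678 0.007 ]
s15 [342, 176, 5, 5, 21] [343.9 178. ] [0.6088 0.2659 0.007 ]
s15 [301, 242, 4, 4, 8] [302.5 243.6] [ 0.6387 -0.0347  0.007 ]
s15 [299, 245, 3, 6, 8] [299.8 247.5] [ 0.6395 -0.0512  0.007 ]
s15 [268, 268, 8, 12, 57] [271.4 273.8] [ 0.6217 -0.1756  0.007 ]
s15 [263, 275, 6, 5, 21] [265.2 276.9] [ 0.6127 -0.1947  0.007 ]
s15 [247, 286, 5, 6, 18] [248.8 288.3] [ 0.596  -0.2524  0.007 ]
```

The rake worked: chunks now around (.622,-.176), (.613,-.195) and the stray at (.596,-.253). Now put the scoop down on the left.

```bash
python3 -m crank '0 0 0 .09 -1;0 0 0 .09 -1;0 0 0 .009 -1;0 0 0 0 -1' | sed -n '2,3p'
python3 - <<'E'
from h import *
go(.43,.27,None,83)
E
```

```text
ee_pos: [0.5923, -0.2143, 0.362]
eef_rot: [0.059, 0.998, 0.0, -0.002]
az 83.2 turn 0.2deg=0.003u (rows>=1) shift u [1.101 2.304 0.004] dist 0.511 tcp [ 0.5923 -0.2143  0.362 ] q7 1.83 w 0.0154 gf 60.0 F [ 0.4  0.  -2.1]
```

```bash
python3 -m crank '.085 .177 0 0 -1;.085 .177 0 0 -1;.085 .177 0 0 -1;.085 .177 0 0 -1;.085 .177 0 0 -1;.085 .177 0 0 -1;.085 .177 0 0 -1;.085 .177 0 0 -1;.085 .177 0 0 -1;.085 .177 0 0 -1' | sed -n '2p'
python3 -m crank '.085 .177 0 0 -1;.085 .177 0 0 -1;.085 .177 0 0 -1;0 0 0 0 -1;0 0 .2 0 -1;0 0 .2 0 -1;0 0 .2 0 -1;0 0 .2 0 -1;0 0 .2 0 -1;0 0 .2 0 -1' | sed -n '2,3p'
python3 -m crank '0 0 .05 0 -1;0 0 .03 0 -1;0 0 0 0 -1;0 0 0 0 -1' 20 | sed -n '2,4p'
```

```text
ee_pos: [0.4659, 0.1587, 0.3632]
ee_pos: [0.4289, 0.2682, 0.1218]
eef_rot: [0.059, 0.998, -0.0, -0.0]
ee_pos: [0.4303, 0.2698, 0.1096]
eef_rot: [0.06, 0.998, 0.001, 0.001]
ft_force: [0.4, 0.8, -1.2]
```

```bash
python3 -m crank '0 0 .03 0 -1;0 0 .015 0 -1;.038 0 .033 0 -1;.038 0 .033 0 -1;.038 0 .033 0 -1;.027 0 .033 0 -1;.027 0 .033 0 -1;.027 0 .033 0 -1;0 0 0 0 -1' 15| sed -n '2,6p'
python3 -m crank '.02 0 .037 0 -1;.02 0 .037 0 -1;.02 0 .037 0 -1;.01 0 .033 0 -1;.01 0 .033 0 -1;.01 0 .028 0 -1;0 0 0 0 -1;0 0 0 0 -1' | sed -n '2,6p'
python3 -m crank '0 0 0 0 -.3;0 0 0 0 0;0 0 0 0 0;0 0 0 0 0' | sed -n '2,6p'
```

```text
ee_pos: [0.3897, 0.2736, 0.0581]
eef_rot: [0.06, 0.998, -0.0, -0.0]
ft_force: [0.5, 0.1, -0.7]
width: 0.0157
grip_force: 15.0
ee_pos: [0.372, 0.2761, 0.0182]
eef_rot: [0.06, 0.998, -0.0, -0.001]
ft_force: [-5.3, -1.9, 10.8]
width: 0.0157
grip_force: 18.8
ee_pos: [0.3727, 0.276, 0.018]
eef_rot: [0.061, 0.998, -0.0, -0.0]
ft_force: [1.0, 0.3, 0.6]
width: 0.0389
grip_force: 0.0
```

```bash
python3 -m crank '0 0 -.1 0 0;0 0 -.2 0 0;0 0 -.2 0 0;0 0 -.2 0 0;0 0 -.2 0 0;0 0 -.2 0 0;0 0 -.1 0 0;0 0 0 0 0' | sed -n '2,3p'
python3 - <<'E'
from h import *
for n,f in(('top','t16'),('scene','s16')):snap(n,f)
go(.608,.263,None,90)
for f,(r0,r1,c0,c1) in(('t16',(145,190,300,355)),('s16',(262,295,240,285))):
    c=cam(f);h=cv2.cvtColor(c['img'],cv2.COLOR_BGR2HSV)
    m=((h[...,0]<12)|(h[...,0]>172))&(h[...,1]>65)
    for v in range(r0,r1): 
        if m[v,c0:c1].any(): print(f,v,c0,''.join('#' if x else '.' for x in m[v,c0:c1]))
# is funnel/jar/scoop moved?
E
python3 pink.py t16 s16
```

```text
ee_pos: [0.3738, 0.2769, 0.2612]
eef_rot: [0.061, 0.998, 0.002, 0.002]
az 83.1 turn -6.9deg=-0.077u (rows>=1) shift u [-1.177 -0.065  0.   ] dist 0.236 tcp [0.3727 0.276  0.2578] q7 0.71 w 0.0438 gf 0.0 F [0.6 0.3 0.2]
t16 163 300 .....................####..............................
t16 164 300 ....................#####..............................
t16 165 300 ....................#####..............................
t16 166 300 ....................######.............................
t16 167 300 ....................######.............................
t16 168 300 ..................#######..............................
t16 169 300 .................#####...####..........................
t16 170 300 ................######..#####..........................
t16 171 300 ................######..######.........................
t16 172 300 ...............######...#####..........................
t16 173 300 ................####....#####..........................
t16 174 300 .................###....#####..........................
t16 175 300 ..........................##................###.#....
[... 1643 characters left out ...]
 155, 4, 5, 17] [353.4 157.1] [0.5876 0.3678 0.007 ]
s16 [342, 176, 5, 5, 20] [344.  177.9] [0.6088 0.2665 0.007 ]
s16 [247, 208, 5, 5, 8] [249.  209.8] [ 0.4269 -0.0311  0.007 ]
s16 [245, 210, 11, 12, 51] [250.6 216.2] [ 0.4465 -0.048   0.007 ]
s16 [264, 225, 5, 4, 12] [266.4 226.2] [ 0.5105 -0.0491  0.007 ]
s16 [267, 231, 6, 5, 10] [269.3 232.9] [ 0.5325 -0.0638  0.007 ]
s16 [302, 237, 6, 9, 17] [304.2 240.9] [ 0.6375 -0.0236  0.007 ]
s16 [297, 247, 5, 4, 9] [299.1 248.8] [ 0.6404 -0.0562  0.007 ]
s16 [268, 268, 8, 12, 56] [271.4 273.6] [ 0.6213 -0.175   0.007 ]
s16 [263, 274, 6, 6, 21] [265.1 276.5] [ 0.6117 -0.1937  0.007 ]
s16 [246, 286, 6, 5, 20] [248.7 288.2] [ 0.5953 -0.2522  0.007 ]
```

```bash
python3 -m crank '0 0 0 -.077 0;-.2 -.011 0 0 0;-.2 -.011 0 0 0;-.2 -.011 0 0 0;-.2 -.011 0 0 0;-.2 -.011 0 0 0;-.18 -.011 0 0 0;0 0 0 0 0;0 0 0 0 0' | sed -n '2,3p'
python3 - <<'E'
from h import *
go(.608,.263,.004,90)
E
```

```text
ee_pos: [0.6084, 0.2622, 0.2555]
eef_rot: [0.001, 1.0, -0.001, -0.002]
az 89.9 turn -0.1deg=-0.001u (rows>=1) shift u [-0.002  0.006  1.257] dist 0.251 tcp [0.6084 0.2622 0.2555] q7 1.13 w 0.0436 gf 0.0 F [-0.2 -0.3 -0.3]
```

```bash
python3 -m crank '0 .005 .2 0 0;0 0 .2 0 0;0 0 .2 0 0;0 0 .2 0 0;0 0 .2 0 0;0 0 .15 0 0;0 0 .08 0 0;0 0 .025 0 0;0 0 0 0 0;0 0 0 0 0' 15 | sed -n '2,4p'
python3 -m crank '0 0 0 0 -1;0 0 0 0 -1;0 0 0 0 -1;0 0 0 0 -1;0 0 0 0 -1;0 0 0 0 -1' | sed -n '2,6p'
python3 -m crank '0 0 -.1 0 -1;0 0 -.2 0 -1;0 0 -.2 0 -1;0 0 -.2 0 -1;0 0 -.2 0 -1;0 0 -.2 0 -1;0 0 0 0 -1' | sed -n '2,6p'
```

```text
ee_pos: [0.6096, 0.2644, 0.009]
eef_rot: [0.0, 1.0, 0.001, 0.001]
ft_force: [0.7, -0.1, 0.8]
ee_pos: [0.6089, 0.2639, 0.0075]
eef_rot: [0.0, 1.0, 0.0, 0.0]
ft_force: [-0.8, -0.9, 3.4]
width: 0.0198
grip_force: 15.0
ee_pos: [0.611, 0.2647, 0.2338]
eef_rot: [0.0, 1.0, 0.002, 0.004]
ft_force: [0.4, -0.1, 0.6]
width: 0.0195
grip_force: 15.0
```

```bash
python3 -m crank '.005 -.16 0 0 -1;.005 -.16 0 0 -1;.005 -.16 0 0 -1;.005 -.16 0 0 -1;.005 -.16 0 0 -1;.005 -.16 0 0 -1;.005 -.16 0 0 -1;.005 -.16 0 0 -1;.005 -.16 0 0 -1;0 -.155 0 0 -1' | sed -n '2p;5,6p'
python3 -m crank '0 0 0 0 -1;0 0 0 0 -1' | sed -n '2p'
python3 - <<'E'
from h import *
go(.5997,-.0555,.155,90)
E
```

```text
ee_pos: [0.5992, -0.0566, 0.2267]
width: 0.0194
grip_force: 15.0
ee_pos: [0.5994, -0.0557, 0.2267]
az 89.9 turn -0.1deg=-0.001u (rows>=1) shift u [-0.002  0.001  0.358] dist 0.072 tcp [ 0.5994 -0.0557  0.2267] q7 1.65 w 0.0196 gf 15.0 F [0.8 0.3 0. ]
```

```bash
python3 -m crank '0 0 .1 0 -1;0 0 .15 0 -1;0 0 .11 0 -1;0 0 0 0 -1;0 0 0 0 -.3;0 0 0 0 0;0 0 0 0 0;0 0 0 0 0' | sed -n '2p;4,5p'
python3 -m crank '0 0 -.15 0 0;0 0 -.2 0 0;0 0 -.15 0 0;0 0 0 0 0' | sed -n '2p'
python3 - <<'E'
from h import *
for n,f in(('top','t17'),('scene','s17')):snap(n,f)
go(.588,.365,.004,90)
c=cam('t17');
A=cam('s16')['img'];B=cam('s17')['img']
h=cv2.cvtColor(cv2.convertScaleAbs(B,alpha=1.3),cv2.COLOR_BGR2HSV)
m=((h[...,0]<12)|(h[...,0]>172))&(h[...,1]>55)
for v in range(190,255,2): print(v,''.join('#' if x else '.' for x in m[v,260:330]))
E
python3 pink.py t17
```

```text
ee_pos: [0.6001, -0.0551, 0.1561]
ft_force: [-0.4, 0.3, 0.3]
width: 0.0407
ee_pos: [0.6016, -0.0556, 0.2605]
az 90.0 turn -0.0deg=-0.000u (rows>=1) shift u [0.062 2.101 1.259] dist 0.490 tcp [ 0.5999 -0.0552  0.2558] q7 1.64 w 0.0437 gf 0.0 F [-0.8 -0.1 -1. ]
190 ......................................................................
192 ......................................................................
194 ......................................................................
196 ......................................................................
198 ......................................................................
200 ......................................................................
202 ......................................................................
204 ......................................................................
206 ......................................................................
208 ......................................................................
210 ......................................................................
212 ...........
[... 1061 characters left out ...]
.........#......................................
242 .............#.#......................................................
244 ......................................................................
246 ..............##.#......................#.............................
248 ................#....#................................................
250 ..................##..................................................
252 ........................#............#................................
254 ..............................#..#...#................................
t17 [132, 173, 7, 6, 34] [134.7 175.6] [0.5884 0.3628 0.007 ]
t17 [343, 175, 6, 7, 32] [345.8 177.9] [ 0.5952 -0.2553  0.007 ]
```

Run:
```python
from h import *
A=cam('s15')['img'].astype(int);B=cam('s17')['img'].astype(int);c=cam('s17')
print(proj(c,[.6,-.0555,.024]),proj(c,[.6,-.0555,.122]))
u,v=proj(c,[.6,-.0555,.024]).astype(int)
d=(B-A)
for r in range(v-16,v+14,2): print(r,[ '%4d'%(d[r,x].sum()) for x in range(u-14,u+15,2)])
print(B[v-6:v+7:2,u-12:u+13:4].tolist())
```

```text
[288.64123662 239.13041591] [289.93892697 221.67786757]
223 [' 126', '  28', '  28', '  34', ' -13', '-126', ' -11', '  -7', ' -20', ' -14', '  -8', '  -1', ' -75', ' -79', ' -79']
225 [' 226', '  77', '  26', '  20', ' -11', '   6', ' -55', ' -16', '  -6', '  -6', ' -11', '  -8', ' -79', ' -87', ' -76']
227 [' 157', ' 185', '  90', ' -42', ' -62', ' -47', ' -23', ' -67', ' -14', '  -2', ' -15', ' -53', ' -88', '-101', ' -93']
229 ['  16', ' 129', ' 166', '  26', ' -20', ' -66', ' -64', ' -41', '-115', ' -82', ' -81', '-104', ' -79', ' -80', ' -27']
231 ['  -8', ' -88', '  10', '   8', '  -7', ' -29', ' -33', ' -32', ' -64', ' -79', ' -44', ' -46', ' -30', ' -19', '  -6']
233 ['-114', '-150', '-121', ' -23', '  15', '  63', '  -9', '  -6', '  -5', '   2', '   0', ' -18', '   2', '  -1', ' -14']
235 ['-135', '-145', '-119', '-133', '  -4', '  78', '   0', '  -4', '  -4', ' -13', '  -9', '  -9', '  -1', '  -5', '  -3']
237 ['-181', '-145', '-177', '-103', ' -56', '  -6', '  -5', ' -18', ' -81', '-101', ' -16', '  -6', ' -17', ' -12', ' -10']
239 ['-156', '-183', '-180', ' -67', ' -58',
[... 915 characters left out ...]
 91], [94, 106, 121]], [[59, 86, 123], [90, 97, 95], [117, 125, 119], [112, 118, 112], [111, 115, 111], [111, 116, 113], [79, 96, 111]], [[60, 89, 130], [106, 112, 109], [119, 127, 122], [114, 123, 120], [83, 91, 100], [120, 126, 120], [92, 101, 110]], [[59, 77, 107], [115, 123, 119], [119, 125, 120], [84, 92, 100], [73, 79, 93], [118, 126, 121], [93, 101, 111]], [[51, 65, 82], [111, 119, 116], [117, 124, 119], [99, 104, 107], [82, 89, 98], [117, 125, 122], [85, 90, 98]], [[45, 57, 76], [89, 93, 93], [115, 122, 118], [115, 123, 119], [114, 121, 119], [116, 123, 118], [69, 78, 89]], [[47, 59, 80], [79, 85, 88], [118, 127, 120], [120, 127, 123], [120, 127, 123], [103, 110, 106], [53, 65, 79]]]
```

The chunk shows as a new blob in the jar at scene px (290,240). Next, the second left stray.

```bash
python3 -m crank '.006 .2 0 0 0;.006 .2 0 0 0;.006 .2 0 0 0;.006 .2 0 0 0;.006 .2 0 0 0;.006 .2 0 0 0;.006 .2 0 0 0;.006 .2 0 0 0;.006 .2 0 0 0;.006 .2 0 0 0' | sed -n '2p'
python3 -m crank '0 .1 0 0 0;0 0 0 0 0;0 0 .2 0 0;0 0 .2 0 0;0 0 .2 0 0;0 0 .2 0 0;0 0 .2 0 0;0 0 .15 0 0;0 0 .08 0 0;0 0 0 0 0' | sed -n '2p'
python3 -m crank '0 0 .02 0 0;0 0 0 0 -1;0 0 0 0 -1;0 0 0 0 -1;0 0 0 0 -1;0 0 0 0 -1;0 0 0 0 -1' | sed -n '2p;5,6p'
python3 -m crank '0 0 -.1 0 -1;0 0 -.2 0 -1;0 0 -.2 0 -1;0 0 -.2 0 -1;0 0 -.2 0 -1;0 0 -.2 0 -1;0 0 0 0 -1;0 0 0 0 -1' | sed -n '2p;5,6p'
python3 - <<'E'
from h import *
go(.5997,-.0555,None,90)
E
```

```text
ee_pos: [0.587, 0.3461, 0.2535]
ee_pos: [0.5864, 0.3628, 0.0064]
ee_pos: [0.5879, 0.365, 0.0056]
width: 0.0157
grip_force: 15.0
ee_pos: [0.588, 0.365, 0.226]
width: 0.0155
grip_force: 15.0
az 90.0 turn -0.0deg=-0.000u (rows>=1) shift u [-5.900e-02 -2.103e+00 -2.000e-03] dist 0.421 tcp [0.588 0.365 0.226] q7 0.98 w 0.0155 gf 15.0 F [ 0.2  0.  -0.6]
```

```bash
python3 -m crank '-.006 -.2 0 0 -1;-.006 -.2 0 0 -1;-.006 -.2 0 0 -1;-.006 -.2 0 0 -1;-.006 -.2 0 0 -1;-.006 -.2 0 0 -1;-.006 -.2 0 0 -1;-.006 -.2 0 0 -1;-.006 -.2 0 0 -1;-.005 -.2 0 0 -1' | sed -n '2p'
python3 -m crank '0 -.103 0 0 -1;0 0 0 0 -1;0 0 0 0 -1;0 0 .15 0 -1;0 0 .2 0 -1;0 0 0 0 -1;0 0 0 0 -1' | sed -n '2p;5p'
python3 -m crank '0 0 0 0 -.3;0 0 0 0 0;0 0 0 0 0;0 0 0 0 0;0 0 -.15 0 0;0 0 -.2 0 0;0 0 -.15 0 0;0 0 0 0 0;0 0 0 0 0' | sed -n '2p'
cat > jar.py <<'E'
from h import *
import sys
snap('scene',sys.argv[1]);snap('top',sys.argv[1]+'t')
B=cam(sys.argv[1])['img'];h=cv2.cvtColor(B,cv2.COLOR_BGR2HSV)
# pinkness r - g inside jar floor area
for r in range(228,254,2): print(r,''.join('%3d'%(int(B[r,x,2])-int(B[r,x,1])) for x in range(272,308,2)))
c=cam(sys.argv[1]+'t');h=cv2.cvtColor(c['img'],cv2.COLOR_BGR2HSV)
m=(((h[...,0]<12)|(h[...,0]>172))&(h[...,1]>65))
ys,xs=np.where(m[130:200,300:420]);print('pink right area px',len(ys))
for v in range(155,190): 
    if m[v,300:360].any(): print(v,''.join('#' if x else '.' for x in m[v,300:360]))
E
python3 jar.py j1; python3 pink.py j1t
```

```text
ee_pos: [0.5985, -0.0368, 0.2234]
ee_pos: [0.5991, -0.0545, 0.1552]
width: 0.0157
ee_pos: [0.5997, -0.0559, 0.2557]
228  35 25 12  6 -7-13-11  2  8 12  7  0 -6-13 -9 -7  8 10
230  37 36 33 19  4 -4-10-12-18-10-15-10-16 -7  2 11 11 11
232  39 39 35 27  2 -2 -7-11 -8-13-12 -9 -8 -1  7 11 11 10
234  39 42 40 26 -1 -3 -4 -8 -7-10 -9  0 -1 -2 17 26 14 11
236  23 39 37 11 -2 -7 -5 -5 -2  9  9  8  0 -2 12 39 34 22
238  10 35 38  6 -6 -6 -4 -3  8 12  9  6 -4 -5  7 37 37 39
240  22 31 23  5 -4 -4 -4 -3  8 10 11 -2 -6 -5  8 39 41 35
242  29 18 17  5 -1 -5 -6 -3 -4  2 -2 -5 -5 -5 10 38 40 16
244  19 20 18  7 -3 -4 -3 -4 -6 -7 -5 -6 -4 -1 12 39 22 12
246  16 20 19 15  6  2 -4 -7 -5 -7 -5 -3  0  4 17 20 12 12
248   9 12 19 22 15  7  2  1 -2 -2  1  4  7 12 16 13 13 11
250   7 10 10 15 19 18 11  9  8  5  6 15 18 19 16  7 11 11
252   8  6  7  9  8 20 19 17 19 16 19 18 18 16  9  8 11  9
pink right area px 128
157 ..............#.............................................
163 ......................###...................................
164 .....................####...................................
[... 405 characters left out ...]
......######..#####...............................
172 ...............######....####...............................
173 ................####....#####...............................
174 .................###....#####...............................
175 ..........................##.................###............
176 ............................................#####...........
177 ............................................#####...........
178 ...........................................######...........
179 ...........................................######...........
180 ...........................................######...........
j1t [343, 175, 6, 6, 31] [345.7 177.6] [ 0.5961 -0.255   0.007 ]
```

```bash
python3 -m crank '.02 -.2 0 0 0;0 -.2 0 0 0;0 -.2 0 0 0;0 -.2 0 0 0;0 -.195 0 0 0;0 0 0 0 0;0 0 0 0 0' | sed -n '2p'
python3 -m crank '0 0 .2 0 0;0 0 .2 0 0;0 0 .2 0 0;0 0 .2 0 0;0 0 .2 0 0;0 0 .15 0 0;0 0 .08 0 0;0 0 .02 0 0;0 0 0 0 0' | sed -n '2p;4p'
python3 -m crank '0 0 0 0 -1;0 0 0 0 -1;0 0 0 0 -1;0 0 0 0 -1;0 0 0 0 -1;0 0 0 0 -1' | sed -n '2p;5,6p'
python3 -m crank '0 0 -.1 0 -1;0 0 -.2 0 -1;0 0 -.2 0 -1;0 0 -.2 0 -1;0 0 -.2 0 -1;0 0 -.2 0 -1;0 0 0 0 -1;0 0 0 0 -1' | sed -n '2p;5,6p'
python3 - <<'E'
from h import *
go(.5997,-.0555,None,90)
E
```

```text
ee_pos: [0.5946, -0.2557, 0.2536]
ee_pos: [0.5958, -0.2543, 0.0055]
ft_force: [-0.7, 0.1, 1.6]
ee_pos: [0.5956, -0.2549, 0.0055]
width: 0.0157
grip_force: 15.0
ee_pos: [0.5957, -0.255, 0.2258]
width: 0.016
grip_force: 15.0
az 90.0 turn -0.0deg=-0.000u (rows>=1) shift u [-0.02   0.997 -0.   ] dist 0.200 tcp [ 0.5957 -0.255   0.2258] q7 2.01 w 0.0160 gf 15.0 F [ 0.5  0.1 -1.4]
```

```bash
python3 -m crank '-.02 .2 0 0 -1;0 .2 0 0 -1;0 .2 0 0 -1;0 .2 0 0 -1;0 .197 0 0 -1;0 0 0 0 -1;0 0 0 0 -1;0 0 .15 0 -1;0 0 .2 0 -1;0 0 0 0 -1' | sed -n '2p;5p'
python3 -m crank '0 0 0 0 -.3;0 0 0 0 0;0 0 0 0 0;0 0 0 0 0;0 0 -.15 0 0;0 0 -.2 0 0;0 0 -.15 0 0;0 0 0 0 0;0 0 0 0 0' | sed -n '2p'
python3 jar.py j2
python3 - <<'E'
from h import *
c=cam('j2t');s=cam('j2')
for n,p in(('P1',(322.8,165.5)),('P2',(318.7,171.3)),('P3',(326.8,171.9))): print(n,pix(c,*p,.007).round(4))
h=cv2.cvtColor(s['img'],cv2.COLOR_BGR2HSV);m=((h[...,0]<12)|(h[...,0]>172))&(h[...,1]>65)
for v in range(264,284): print(v,''.join('#' if x else '.' for x in m[v,255:285]))
for p in((270.5,271),(273,277),(265.2,276.5)):print(pix(s,*p,.007).round(4))
go()
E
```

```text
ee_pos: [0.5958, -0.0569, 0.1494]
width: 0.0157
ee_pos: [0.5998, -0.0554, 0.256]
228  36 25 12  7 -5-14-11  0  8 11  8 -1-10-15-15 -6  9 11
230  36 37 32 18  5 -6 -7-12-17-14 -9-13-13 -6  1 11 12 12
232  40 38 36 27  5 -1 -8-10-11-10-11-13 -8  0  7 11 12 11
234  38 40 37 26 -2 -7 -8 -9-10-10 -6 -3 -4  0 17 26 11 12
236  22 37 39 11 -6 -6 -7 -5  0  7  9  7 -5 -2 13 40 32 21
238  13 37 36  4 -7 -3 -4 -4  7 12  9  0 -3 -3  7 39 39 40
240  22 32 20 -2 -6  1 16  8  9  9  7 -3 -4 -5  5 35 40 37
242  27 17 17  3 -3  6 21 17  0  3 -2 -5 -5 -6 11 38 39 15
244  21 19 20  9  1 -1 14 13 -2 -4 -4 -3 -6 -3 12 39 20 10
246  16 21 20 17  4  0 -2  0 -5 -6 -4 -2  0  3 16 19 13 10
248  10 15 19 19 14  5  2  1 -1 -2  0  1  4 15 20 13 12 12
250   9  9 10 20 19 19 14  6  4  2  8 15 19 19 12 10 11 10
252   6  6  8 10  9 16 17 18 18 21 19 20 20 17  9  9 10  9
pink right area px 95
163 ....................###.....................................
164 .....................####...................................
165 ....................######..................................
166 ....................######.....
[... 919 characters left out ...]
..........#####............
271 .............######...........
272 ..............#####...........
273 ..........#...#####...........
274 .........###..#####...........
275 ........####...######.........
276 ........######.######.........
277 ........#############.........
278 ........######.######.........
279 .........###...######.........
280 ..............................
281 ..............................
282 ..............................
283 ..............................
[ 0.614  -0.1697  0.007 ]
[ 0.6315 -0.1814  0.007 ]
[ 0.6119 -0.1937  0.007 ]
az 90.0 turn 0.0deg=0.000u (rows>=0) shift u [0. 0. 0.] dist 0.000 tcp [ 0.599  -0.0553  0.2542] q7 1.65 w 0.0437 gf 0.0 F [-0.  -0.  -0.7]
```

Three chunks are in the jar. The remaining cluster is too close to the funnel and ledge for the hand to straddle, so I'll sweep it towards the robot with one open finger.

```bash
python3 -m crank '-.05 -.18 0 0 1;-.05 -.18 0 0 1;-.06 -.18 0 0 1;-.06 -.19 0 0 1;-.06 -.19 0 0 1;0 0 0 0 1;0 0 0 0 1' | sed -n '2p;5p'
python3 -m crank '0 0 .2 0 1;0 0 .2 0 1;0 0 .2 0 1;0 0 .2 0 1;0 0 .2 0 1;0 0 .15 0 1;0 0 .08 0 1;0 0 .018 0 1;0 0 0 0 1;0 0 0 0 1' | sed -n '2p;4,5p'
python3 -m crank '.03 0 0 0 1;.05 0 0 0 1;.05 0 0 0 1;.05 0 0 0 1;.05 0 0 0 1;.05 0 0 0 1;.05 0 0 0 1;.02 0 0 0 1;0 0 0 0 1' | sed -n '2p;4p'
python3 -m crank '0 0 -.1 0 0;0 0 -.2 0 0;0 0 -.2 0 0;0 0 -.2 0 0;0 0 -.2 0 0;0 0 -.2 0 0;0 .1 -.1 0 0;0 0 0 0 0;0 0 0 0 0' | sed -n '2p'
python3 - <<'E'
from h import *
for n,f in(('top','t18'),('scene','s18')):snap(n,f)
go()
for f,(r0,r1,c0,c1) in(('t18',(150,210,295,360)),('s18',(262,295,230,285))):
    c=cam(f);h=cv2.cvtColor(c['img'],cv2.COLOR_BGR2HSV)
    m=((h[...,0]<12)|(h[...,0]>172))&(h[...,1]>65)
    for v in range(r0,r1): 
        if m[v,c0:c1].any(): print(f,v,c0,''.join('#' if x else '.' for x in m[v,c0:c1]))
E
python3 pink.py t18 s18
```

```text
ee_pos: [0.6548, -0.2402, 0.2532]
width: 0.0857
ee_pos: [0.6566, -0.2396, 0.0075]
ft_force: [-0.0, -0.3, 0.2]
width: 0.0869
ee_pos: [0.5849, -0.2395, 0.0056]
ft_force: [0.7, 0.4, -0.4]
ee_pos: [0.5858, -0.219, 0.2454]
az 90.0 turn 0.0deg=0.000u (rows>=0) shift u [0. 0. 0.] dist 0.000 tcp [ 0.5849 -0.2197  0.2442] q7 1.95 w 0.0435 gf 0.0 F [-0.9 -0.3 -0.3]
t18 171 295 ..................##.............................................
t18 172 295 ..................######.........................................
t18 173 295 ..................######.........................................
t18 174 295 .................#######.........................................
t18 175 295 .................#######.........................................
t18 176 295 ..................###............................................
t18 177 295 ........................###......................................
t18 178 295 ......................######....#####............................
t18 179 295 .....................#######....######...........................
t18 180 295 .....................#######
[... 1229 characters left out ...]
274, 169, 7, 6, 35] [277.1 171.6] [ 0.6097 -0.0537  0.007 ]
t18 [312, 171, 7, 6, 26] [315.1 173.7] [ 0.6058 -0.1651  0.007 ]
t18 [316, 177, 7, 6, 33] [319.1 179.8] [ 0.5878 -0.1772  0.007 ]
t18 [326, 178, 7, 6, 33] [329.2 180.3] [ 0.5872 -0.2067  0.007 ]
t18 [155, 245, 6, 6, 14] [157.4 247.8] [0.3802 0.2848 0.007 ]
t18 [154, 252, 6, 10, 24] [156.4 256.2] [0.3561 0.2863 0.007 ]
s18 [289, 140, 5, 4, 8] [291.2 141.2] [0.3663 0.3007 0.007 ]
s18 [299, 246, 3, 6, 11] [299.8 247.9] [ 0.6405 -0.0523  0.007 ]
s18 [261, 264, 5, 7, 25] [262.7 266.8] [ 0.587  -0.1723  0.007 ]
s18 [268, 264, 5, 7, 28] [269.9 267.3] [ 0.6054 -0.1608  0.007 ]
s18 [254, 272, 6, 5, 19] [256.3 274.4] [ 0.5866 -0.2037  0.007 ]
```

```bash
python3 -m crank '0 0 0 .09 0;0 0 0 .09 0;0 0 0 .09 0;0 0 0 .09 0;0 0 0 .09 0;0 0 0 .09 0;0 0 0 .09 0;0 0 0 .09 0;0 0 0 .09 0;0 0 0 .09 0' | sed -n '2,3p'
python3 -m crank '0 0 0 .09 0;0 0 0 .01 0;.073 .01 0 0 0;0 0 0 0 0;0 0 0 0 0' | sed -n '2,3p'
python3 - <<'E'
from h import *
go(.587,-.206,.004,0)
E
```

```text
ee_pos: [0.5848, -0.22, 0.2441]
eef_rot: [0.652, 0.758, -0.001, -0.001]
ee_pos: [0.5876, -0.2039, 0.2453]
eef_rot: [0.706, 0.708, 0.0, -0.0]
az 0.2 turn 0.2deg=0.002u (rows>=1) shift u [-0.011 -0.003  1.207] dist 0.241 tcp [ 0.5876 -0.2039  0.2453] q7 0.41 w 0.0436 gf 0.0 F [-0.1 -0.4  0.1]
```

```bash
python3 -m crank '-.011 0 .2 0 0;0 0 .2 0 0;0 0 .2 0 0;0 0 .2 0 0;0 0 .2 0 0;0 0 .13 0 0;0 0 .07 0 0;0 0 0 0 0;0 0 0 0 0' | sed -n '2p;4p'
python3 -m crank '0 0 0 0 -1;0 0 0 0 -1;0 0 0 0 -1;0 0 0 0 -1;0 0 0 0 -1;0 0 0 0 -1' | sed -n '2p;5,6p'
python3 -m crank '0 0 -.1 0 -1;0 0 -.2 0 -1;0 0 -.2 0 -1;0 0 -.2 0 -1;0 0 -.2 0 -1;0 0 -.2 0 -1;0 0 0 0 -1;0 0 0 0 -1' | sed -n '2p;5,6p'
python3 -m crank '.15 .012 0 0 -1;.15 .012 0 0 -1;.15 .012 0 0 -1;.15 .012 0 0 -1;.15 .012 0 0 -1;0 0 0 0 -1;0 0 0 0 -1' | sed -n '2p;5,6p'
python3 - <<'E'
from h import *
go(.5997,-.0555,.154,0)
E
```

```text
ee_pos: [0.5881, -0.2075, 0.0067]
ft_force: [0.2, 0.9, 0.3]
ee_pos: [0.5875, -0.207, 0.0058]
width: 0.0137
grip_force: 15.0
ee_pos: [0.5877, -0.2072, 0.2262]
width: 0.0141
grip_force: 15.0
ee_pos: [0.5988, -0.0563, 0.2241]
width: 0.0137
grip_force: 15.0
az 0.1 turn 0.1deg=0.001u (rows>=1) shift u [0.004 0.005 0.35 ] dist 0.070 tcp [ 0.5988 -0.0563  0.2241] q7 0.14 w 0.0137 gf 15.0 F [-0.5 -0.  -0.2]
```

```bash
python3 -m crank '.004 .005 .15 0 -1;0 0 .2 0 -1;0 0 0 0 -1;0 0 0 0 -1;0 0 0 0 -.3;0 0 0 0 0;0 0 0 0 0;0 0 0 0 0' | sed -n '2p;5p'
python3 -m crank '0 0 -.15 0 0;0 0 -.2 0 0;0 0 -.15 0 -.4;0 0 0 0 -.4;0 0 0 0 -.4' | sed -n '2p'
python3 jar.py j3;python3 pink.py j3t
python3 - <<'E'
from h import *
go(.587,-.181,.005,0)
E
```

```text
ee_pos: [0.6008, -0.0562, 0.1563]
width: 0.038
ee_pos: [0.6007, -0.0562, 0.256]
228  35 25 13  8 -6-14-12 -5  5 11  5 -6-31-34-23 -6  7 10
230  39 34 31 18  1 -6-12 -9-22-16-20-16-12-10  0 10 11 11
232  39 38 34 26  5  0 -6-10-10-12 -9-12 -9 -1  7 10 11 10
234  39 40 39 24  0 -3 -7 -7 -7 -9 -3 -4 -5 -2 18 25 12 11
236  21 35 38 12 -3 -8 -4 -6 -3 10 15 10 -3  0 11 41 32 21
238  11 36 37  5 -5 -6 -4 -4  8 11 11  5 -5 -5  6 37 38 40
240  24 29 18  3 -3  1 14  8  9 15 10 -2 -4 -5  7 38 40 36
242  27 21 19  6 -4  7 20 15  1  4 -3 -5 -7 -4 10 39 38 16
244  18 17 22 11  2 -1 13 12  1 -6 -5 -6 -4 -1 11 39 23 12
246  16 19 22 18  7 -1  1 -2 -5 -5 -5 -6 -2  7 16 19 11 11
248   9 11 20 18 17  7  1 -1 -2  0 -1  1  6 16 18 12 12 11
250   8  7  8 15 17 19 13  7  6  6  7 16 23 21 15  8 12 10
252   7  6  8 10 11 18 20 16 17 17 20 17 17 19  7  8  9  8
pink right area px 71
170 .................#..........................................
171 .............#####..........................................
172 .............######.........................................
173 .............######.............
[... 259 characters left out ...]
.............................
178 .................######.....................................
179 ................#######.....................................
180 ................#######.....................................
181 ................#######.....................................
182 .................#####......................................
183 ..................#.........................................
j3t [313, 171, 6, 6, 34] [315.5 173.4] [ 0.6068 -0.1664  0.007 ]
j3t [316, 177, 7, 6, 34] [319.1 179.8] [ 0.5881 -0.1771  0.007 ]
az 0.0 turn 0.0deg=0.000u (rows>=1) shift u [-0.625 -0.063  1.247] dist 0.279 tcp [ 0.5999 -0.056   0.2544] q7 0.14 w 0.0273 gf 0.0 F [-0.7 -0.   0.2]
```

```bash
python3 -m crank '-.16 -.016 0 0 -.4;-.16 -.016 0 0 -.4;-.16 -.016 0 0 -.4;-.145 -.015 0 0 -.4;0 0 0 0 -.4;0 0 0 0 -.4' | sed -n '2p'
python3 -m crank '0 0 .2 0 -.4;0 0 .2 0 -.4;0 0 .2 0 -.4;0 0 .2 0 -.4;0 0 .2 0 -.4;0 0 .15 0 -.4;0 0 .08 0 -.4;0 0 .012 0 -.4;0 0 0 0 -.4;0 0 0 0 -.4' | sed -n '2p;4p'
python3 -m crank '0 0 0 0 -1;0 0 0 0 -1;0 0 0 0 -1;0 0 0 0 -1;0 0 0 0 -1;0 0 0 0 -1' | sed -n '2p;5,6p'
python3 -m crank '0 0 -.1 0 -1;0 0 -.2 0 -1;0 0 -.2 0 -1;0 0 -.2 0 -1;0 0 -.2 0 -1;0 0 -.2 0 -1;0 0 0 0 -1;0 0 0 0 -1' | sed -n '2p;5,6p'
python3 - <<'E'
from h import *
go(.5997,-.0555,.154,0)
t=snap('top','t19')
c=cam('t19');B=c['img']
u,v=proj(c,[.5997,-.0555,.1]).astype(int);print(u,v)
for r in range(v-16,v+18,2): print(r,''.join('%4d'%(int(B[r,x,2])-int(B[r,x,0])) for x in range(u-20,u+21,2)))
E
python3 pink.py t19
```

```text
ee_pos: [0.5873, -0.1815, 0.2544]
ee_pos: [0.5879, -0.1797, 0.0068]
ft_force: [-0.2, 0.6, -0.2]
ee_pos: [0.5878, -0.1812, 0.0071]
width: 0.0138
grip_force: 15.0
ee_pos: [0.5881, -0.1813, 0.2277]
width: 0.0139
grip_force: 15.0
az -0.0 turn -0.0deg=-0.000u (rows>=1) shift u [0.629 0.057 0.369] dist 0.146 tcp [ 0.5881 -0.1813  0.2277] q7 0.38 w 0.0139 gf 15.0 F [-0.3  0.1 -0.4]
277 168
152   22 -27 -26 -26 -25 -27 -28 -28 -29 -31 -32 -33 -33 -33 -34 -35 -35 -35 -34 -36 -36
154    7 -25 -25 -26 -26 -27 -27 -28 -29 -29 -31 -32 -33 -34 -34 -34 -34 -36 -36 -35 -35
156  -32 -24 -26 -26 -26 -26 -26 -28 -29 -29 -30 -31 -33 -34 -35 -35 -36 -36 -35 -36 -36
158  -25 -24 -25 -25 -27 -26 -26 -28 -28 -30 -31 -34 -34 -34 -35 -36 -36 -37 -36 -34 -36
160  -23 -24 -25 -24 -25 -25 -26 -27 -28 -18 -13 -14 -17 -26 -36 -36 -35 -36 -34 -35 -35
162  -23 -24 -23 -24 -24 -25 -26 -26 -14  -5   3   5   5  -1 -26 -35 -35 -36 -35 -35 -36
164  -23 -23 -23 -23 -24 -24 -23 -22  -5   3   4   4   3   3  -1 -36 -36 -36 -36 -36 -36
166  -22 -23 -23 -24 -23 -23 -24  -9   5   4   7  23   7   5   3 -20 -35 -35 -34 -36 -36
16
[... 228 characters left out ...]
  14  10  17 -33 -33 -34 -34 -34 -35
174  -13 -23 -22 -23 -22 -23 -23 -24 -22  11  23  24   7  -1 -33 -31 -32 -32 -33 -33 -33
176   22 -33 -22 -22 -24 -23 -23 -24 -25 -23 -21 -19 -27 -29 -30 -30 -31 -32 -33 -33 -33
178   24   8 -23 -23 -22 -24 -25 -23 -24 -25 -26 -27 -28 -29 -30 -31 -30 -32 -32 -33 -16
180   24  24   6 -24 -23 -23 -24 -24 -24 -26 -26 -27 -29 -29 -28 -30 -31 -31 -31 -15  12
182   23  24  23   1 -25 -24 -23 -25 -25 -26 -26 -27 -28 -29 -29 -29 -29 -32 -29  13  12
184   24  23  24  41  25 -20 -26 -24 -24 -26 -25 -27 -27 -28 -28 -36 -39 -41 -39  12  12
t19 [275, 167, 7, 8, 47] [277.9 170.5] [ 0.6128 -0.0561  0.007 ]
t19 [274, 224, 8, 9, 32] [277.1 228.1] [ 0.4443 -0.0574  0.007 ]
```

```bash
python3 -m crank '.15 .013 0 0 -1;.15 .013 0 0 -1;.15 .013 0 0 -1;.15 .013 0 0 -1;.029 .005 0 0 -1;0 0 0 0 -1;0 0 0 0 -1;0 0 .17 0 -1;0 0 .19 0 -1;0 0 0 0 -1' | sed -n '2p;5,6p'
python3 -m crank '0 0 0 0 -.3;0 0 0 0 0;0 0 0 0 0;0 0 0 0 0;0 0 -.15 0 0;0 0 -.2 0 0;0 0 -.15 0 0;0 0 0 0 0;0 0 0 0 0' | sed -n '2p;5p'
python3 jar.py j4;python3 pink.py j4t j4
python3 - <<'E'
from h import *
go(.595,-.167,.005,0)
E
```

```text
ee_pos: [0.596, -0.0568, 0.1504]
width: 0.0136
grip_force: 15.0
ee_pos: [0.5996, -0.0554, 0.2559]
width: 0.0434
228  33 25 12  8 -6-12-18 -8  7 12  6 -7-30-31-18 -9  9 12
230  38 36 32 18  3 -2-11-15-19-15-18-13-11 -9  2 11  9 11
232  41 38 36 27  5  8 -2 -8 -8-12 -9-10 -8 -1  7 12 12 11
234  39 42 38 24  0 10 12  3 -9 -8 -5 -3 -5  1 18 26 13 12
236  23 36 38 11 -3  2 11  6 -4  8 16 11 -3  0 12 39 36 21
238  12 36 38  6 -6 -4 -2 -2  7  9 10  5 -6 -4 11 39 38 41
240  25 30 18  3 -4  0 15  8  9 12  9 -1 -6 -2  7 36 38 36
242  28 18 16  1 -3  6 20 18  3  4 -1 -6 -5 -3 11 39 39 16
244  18 21 19  9 -1 -1 12 13  0 -6 -5 -4 -5  2 11 39 21 12
246  16 18 21 20  6  1 -1  0 -6 -5 -3 -5 -1  4 17 19 11 11
248   8 14 22 21 15  6  4  1  0 -2  1  3  4 17 17 12 12 12
250   8  8  8 14 18 20 10  7  4  6  9 12 16 23 12  8 12 11
252   6  7  6  7  9 18 17 18 18 20 20 16 16 12  9  9 11  9
pink right area px 32
173 ...........######...........................................
174 ...........#######..........................................
175 ...........######...........................................
176 ...........#######..........................................
177 ............#####...........................................
178 ..............#.............................................
j4t [311, 173, 7, 5, 30] [313.9 175. ] [ 0.6018 -0.1617  0.007 ]
j4 [258, 221, 7, 3, 8] [260.9 222.2] [ 0.4872 -0.0473  0.007 ]
j4 [263, 224, 8, 6, 14] [267.2 226.9] [ 0.5139 -0.0495  0.007 ]
j4 [267, 263, 6, 6, 32] [269.5 265.5] [ 0.6007 -0.1566  0.007 ]
az -0.0 turn -0.0deg=-0.000u (rows>=1) shift u [-0.559 -0.017  1.246] dist 0.273 tcp [ 0.5988 -0.0553  0.2543] q7 0.14 w 0.0432 gf 0.0 F [ 0.4  0.1 -0.4]
```

```bash
python3 -m crank '-.14 -.005 0 0 0;-.14 -.005 0 0 0;-.14 -.005 0 0 0;-.124 -.004 0 0 0;0 0 0 0 0;0 0 0 0 0' | sed -n '2p'
python3 -m crank '0 0 .2 0 0;0 0 .2 0 0;0 0 .2 0 0;0 0 .2 0 0;0 0 .2 0 0;0 0 .15 0 0;0 0 .08 0 0;0 0 .012 0 0;0 0 0 0 0;0 0 0 0 0' | sed -n '2p;4p'
python3 -m crank '0 0 0 0 -1;0 0 0 0 -1;0 0 0 0 -1;0 0 0 0 -1;0 0 0 0 -1;0 0 0 0 -1' | sed -n '2p;5,6p'
python3 -m crank '0 0 -.1 0 -1;0 0 -.2 0 -1;0 0 -.2 0 -1;0 0 -.2 0 -1;0 0 -.2 0 -1;0 0 -.2 0 -1;0 0 0 0 -1;0 0 0 0 -1' | sed -n '2p;5,6p'
python3 - <<'E'
from h import *
go(.5997,-.0555,.154,0)
E
```

```text
ee_pos: [0.5949, -0.1643, 0.254]
ee_pos: [0.5966, -0.1643, 0.0084]
ft_force: [0.2, 0.7, 0.5]
ee_pos: [0.5955, -0.1642, 0.0069]
width: 0.014
grip_force: 15.0
ee_pos: [0.5957, -0.1643, 0.2272]
width: 0.0136
grip_force: 15.0
az -0.0 turn -0.0deg=-0.000u (rows>=1) shift u [0.544 0.02  0.366] dist 0.131 tcp [ 0.5957 -0.1643  0.2272] q7 0.35 w 0.0136 gf 15.0 F [ 0.1 -0.6 -0.9]
```

```bash
python3 -m crank '.13 .005 0 0 -1;.13 .005 0 0 -1;.13 .005 0 0 -1;.13 .005 0 0 -1;0 0 0 0 -1;0 0 0 0 -1;0 0 .17 0 -1;0 0 .19 0 -1;0 0 0 0 -1' | sed -n '2p;5,6p'
python3 -m crank '0 0 0 0 -.3;0 0 0 0 0;0 0 0 0 0;0 0 0 0 0;0 0 -.15 0 0;0 0 -.2 0 0;0 0 -.15 0 0;0 0 0 0 0' | sed -n '2p;5p'
python3 -m crank '-.15 0 0 0 0;-.15 0 0 0 0;-.15 0 0 0 0;-.15 0 0 0 0;-.1 0 0 0 0;0 0 0 0 0;0 0 0 0 0' | sed -n '2p;5p'
python3 jar.py j5;python3 pink.py j5t j5
python3 - <<'E'
from h import *
c=cam('j5t');B=c['img'];u,v=277,168
for r in range(v-10,v+12): print(r,''.join('%4d'%(int(B[r,x,2])-int(B[r,x,0])) for x in range(u-10,u+15,1)))
t=B;s=cam('j5')['img']
cr=lambda i,u,v,w,h: cv2.resize(i[v:v+h,u:u+w],(400,300),interpolation=cv2.INTER_CUBIC)
g=np.vstack([np.hstack([cr(s,250,190,80,60),cr(t,245,140,64,48)]),np.hstack([cr(t,120,140,160,120),cr(t,270,110,160,120)])])
cv2.imwrite('pics/m12.png',cv2.convertScaleAbs(g,alpha=1.5))
go(.5423,-.0812,.2,24.3)
E
```

```text
ee_pos: [0.596, -0.0612, 0.1495]
width: 0.0137
grip_force: 15.0
ee_pos: [0.6014, -0.0607, 0.26]
width: 0.0434
ee_pos: [0.5993, -0.2, 0.2545]
width: 0.0437
228   4  2  2  3 -1  4  5  1  3  0  0-12-26-34-30-13  4 12
230  13  7  1  2  4  2  0  2  3  3 -8-37-29-18 -3 10  9 11
232   5 14  6  5  1  0  2  2  2  0-12-11 -9  2  6 12 11 11
234   6  2  1  2  2  2  6  2  4 -7 -5 -3 -5 -1 18 28 12 12
236  18 15  8  1  3  4  5  3  1 10 15 11 -3 -1 13 38 33 20
238  11 34 31  8  7 -1  4  0  8  8  9  9 -3 -3 10 38 40 38
240  24 28 17  5  5  4 11  7  8 11 10 -1 -5 -4  7 35 38 35
242  27 18 18  6  3  5 21 19  4  4 -3 -4 -6 -3 13 39 38 17
244  19 18 19 12  1 -1 11 12  1 -7 -6 -5 -4  0 13 39 23 11
246  19 20 21 18  6  3  5  0 -4 -5 -6 -2 -1  5 18 18 11 11
248  10 16 17 22 16  6  1  1 -5 -4  0  3  3 16 21 13 11 12
250  10  7  9 14 18 19 13  6  5  6  7 13 18 19 12  8 11 11
252   8  9  7  9 12 18 19 17 19 21 17 19 19 15 11 10 10  8
pink right area px 0
j5t [274, 166, 8, 9, 51] [277.8 170.3] [ 0.6135 -0.0559  0.007 ]
j5 [297, 245, 6, 6, 13] [299.4 247.5] [ 0.6385 -0.0518  0.007 ]
j5 [293, 251, 4, 4, 7] [294.
[... 1859 characters left out ...]
 -32 -32 -30 -32 -34 -32
175  -22 -24 -24 -24 -24 -24 -24 -24 -18 -10   0   1   6  -3 -20 -16 -24 -30 -31 -31 -31 -32 -33 -33 -31
176  -24 -24 -23 -23 -23 -24 -25 -25 -26 -24 -23 -21 -20 -23 -29 -29 -29 -29 -29 -31 -32 -31 -32 -32 -32
177  -23 -24 -25 -25 -24 -24 -25 -24 -26 -25 -27 -26 -27 -28 -28 -29 -29 -30 -31 -30 -31 -31 -32 -31 -33
178  -23 -24 -24 -23 -24 -23 -25 -24 -27 -26 -26 -26 -26 -26 -28 -29 -28 -30 -30 -29 -32 -32 -30 -32 -31
179  -24 -24 -23 -24 -24 -25 -25 -25 -24 -26 -27 -26 -26 -27 -27 -28 -29 -29 -31 -30 -30 -31 -31 -33 -31
az 0.1 turn -24.2deg=-0.269u (rows>=3) shift u [ 0.654 -0.02   0.273] dist 0.142 tcp [ 0.5997 -0.1987  0.2545] q7 0.41 w 0.0434 gf 0.0 F [0.4 0.8 0.9]
```

View pics/m12.png

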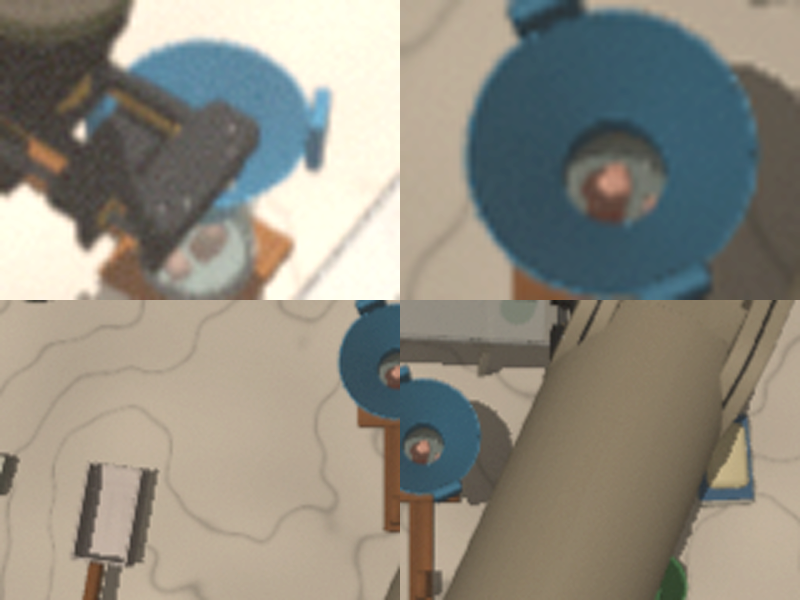

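All six chunks have gone through and the pile is visible in the jar at the spout, (610,185) in the top right panel. There is no pink left on the counter, and the scoop stands level and empty. Next I'll grip the funnel ear and check the mug's position.

```bash
python3 -m crank '0 0 0 -.09 0;0 0 0 -.09 0;0 0 0 -.089 0;.16 -.005 0 0 0;.16 -.005 0 0 0;.16 -.005 0 0 0;.17 -.005 0 0 0;0 0 0 0 0;0 0 0 0 0' | sed -n '2p'
python3 - <<'E'
from h import *
go(.5423,-.0812,.1625,24.3)
for n,f,z in(('top','t20',.095),('scene','s20',.095)):
    snap(n,f);c=cam(f);h=cv2.cvtColor(c['img'],cv2.COLOR_BGR2HSV)
    m=((h[...,0]>45)&(h[...,0]<85)&(h[...,1]>80)&(h[...,2]>30)).astype(np.uint8)
    n,_,st,ce=cv2.connectedComponentsWithStats(m)
    for s,p in zip(st[1:],ce[1:]):
        P=pix(c,*p,z)
        if s[4]>60 and .3<P[0]<.65 and P[1]<0:
            print(f,s.tolist(),p.round(1))
            for v in range(s[1],s[1]+s[3],2): print(v,s[0],''.join('#' if x else '.' for x in m[v,s[0]:s[0]+s[2]]))
c=cam('s20');d=cam('t20')
for z in(.095,0):
  for q in (c,d):
    e=np.array([proj(q,[.4575+.04*np.cos(t),-.302+.04*np.sin(t),z]) for t in np.linspace(0,6.28,60)]); print(z,e.min(0).round(1),e.max(0).round(1))
E
```

```text
ee_pos: [0.5425, -0.0816, 0.2551]
az 24.4 turn 0.1deg=0.001u (rows>=1) shift u [ 0.002 -0.001  0.463] dist 0.093 tcp [ 0.5425 -0.0816  0.2551] q7 0.56 w 0.0434 gf 0.0 F [ 0.7 -0.1  0.3]
t20 [350, 209, 34, 30, 748] [366.9 224.1]
209 350 ...................#..............
211 350 .............#############........
213 350 .........####################.....
215 350 .......####################.####..
217 350 ....#############################.
219 350 ..#############################.##
221 350 .#################################
223 350 ##################################
225 350 ###########################.######
227 350 ##################################
229 350 .################################.
231 350 ..######################.#.###.##.
233 350 ...#####################.######...
235 350 .....################.#....###....
237 350 .........#############.###........
s20 [191, 265, 23, 21, 338] [202.5 274.7]
265 191 .........#..#..........
267 191 ......##############...
269 191 ....########..########.
271 191 ..####################.
273 191 .######################
275 191 ##.####################
277 191 .#####################.
279 191 ..####################.
281 191 ...################.#..
283 191 ......##########.......
285 191 .........#.............
0.095 [183.5 248.8] [212.1 274.1]
0.095 [354.3 208.7] [384.4 238.8]
0 [188.3 264.5] [215.3 288.8]
0 [347.6 211.8] [375.1 239.3]
```

```bash
python3 -m crank '0 0 .15 0 0;0 0 .15 0 0;0 0 .1 0 0;0 0 .063 0 0;0 0 0 0 0;0 0 0 0 0;0 0 0 0 -1;0 0 0 0 -1;0 0 0 0 -1;0 0 0 0 -1' 25 | sed -n '2p;5,6p'
python3 -m crank '0 0 0 0 -1;0 0 0 0 -1;0 0 -.03 0 -1;0 0 -.06 0 -1;0 0 -.1 0 -1;0 0 -.1 0 -1;0 0 -.1 0 -1;0 0 -.05 0 -1;0 0 0 0 -1;0 0 0 0 -1' | sed -n '2p;4,6p'
python3 - <<'E'
from h import *
go(.4002,-.3262,None,24.3)
E
```

```text
ee_pos: [0.5427, -0.0832, 0.1625]
width: 0.0195
grip_force: 0.0
ee_pos: [0.5423, -0.0832, 0.2497]
ft_force: [0.5, -0.4, -1.0]
width: 0.0097
grip_force: 25.0
az 24.2 turn -0.1deg=-0.001u (rows>=1) shift u [-0.815 -1.148  0.   ] dist 0.281 tcp [ 0.5423 -0.0832  0.2497] q7 0.56 w 0.0097 gf 25.0 F [ 0.5 -0.4 -1. ]
```

```bash
python3 -m crank '-.05 -.07 0 0 -1;-.1 -.14 0 0 -1;-.1 -.14 0 0 -1;-.12 -.17 0 0 -1;-.12 -.17 0 0 -1;-.12 -.17 0 0 -1;-.1 -.14 0 0 -1;-.07 -.1 0 0 -1;-.035 -.048 0 0 -1;0 0 0 0 -1' | sed -n '2p'
python3 -m crank '0 0 0 0 -1;0 0 0 0 -1;0 0 .15 0 -1;0 0 .15 0 -1;0 0 .15 0 -1;0 0 .1 0 -1;0 0 .05 0 -1;0 0 0 0 -1;0 0 0 0 -1' | sed -n '2p;4,6p'
python3 - <<'E'
from h import *
go(.4002,-.3262,.1256,24.3)
E
```

```text
ee_pos: [0.3984, -0.3273, 0.2496]
ee_pos: [0.4005, -0.326, 0.1309]
ft_force: [0.1, -0.6, -0.8]
width: 0.0098
grip_force: 25.0
az 24.2 turn -0.1deg=-0.001u (rows>=1) shift u [-0.    -0.002  0.026] dist 0.005 tcp [ 0.4005 -0.326   0.1309] q7 1.15 w 0.0098 gf 25.0 F [ 0.1 -0.6 -0.8]
```

```bash
python3 -m crank '0 0 .02 0 -1;0 0 .006 0 -1;0 0 0 0 -1;0 0 0 0 -1' | sed -n '2p;4p'
python3 -m crank '0 0 0 0 -.6;0 0 0 0 -.3;0 0 0 0 -.3;0 0 0 0 -.3;0 0 0 0 -.3;0 0 0 0 -.3' | sed -n '2p;4,5p'
python3 -m crank '0 0 -.1 0 -.3;0 0 -.15 0 -.3;0 0 -.2 0 -.3;0 0 -.2 0 0;0 0 0 0 0;0 0 0 0 0' | sed -n '2p;4,5p'
python3 - <<'E'
from h import *
snap('top','t21');snap('scene','s21')
go(.454,-.0585,.25,91)
for f in('t21','s21'):
    c=cam(f);h=cv2.cvtColor(c['img'],cv2.COLOR_BGR2HSV)
    m=((h[...,0]>95)&(h[...,0]<112)&(h[...,1]>110)&(h[...,2]>30)).astype(np.uint8)
    n,_,st,ce=cv2.connectedComponentsWithStats(m)
    for s,p in zip(st[1:],ce[1:]):
        if s[4]>250: print(f,s.tolist(),p.round(1))
c=cam('s21')
e=np.array([proj(c,[.4575+.06*np.cos(t),-.302+.06*np.sin(t),.126]) for t in np.linspace(0,6.28,60)]);print('pred scene rim',e.min(0),e.max(0))
a=np.radians(24.3)
print([proj(c,[.4575+k*.063*np.cos(a),-.302+k*.063*np.sin(a),.154]).round(1) for k in(1,-1)])
B=c['img'];h=cv2.cvtColor(B,cv2.COLOR_BGR2HSV);m=((h[...,0]>95)&(h[...,0]<112)&(h[...,1]>110))
for v in range(225,290,3): print(v,''.join('#' if x else '.' for x in m[v,165:230]))
E
```

```text
ee_pos: [0.4005, -0.3268, 0.1262]
ft_force: [-2.9, -0.1, 7.1]
ee_pos: [0.3999, -0.326, 0.1248]
ft_force: [-0.2, 0.1, 0.1]
width: 0.0301
ee_pos: [0.4002, -0.3262, 0.2553]
ft_force: [-0.1, 0.5, 0.1]
width: 0.042
az 24.2 turn -66.8deg=-0.742u (rows>=8) shift u [-0.296  1.331  0.02 ] dist 0.273 tcp [ 0.3995 -0.3256  0.2538] q7 1.07 w 0.0429 gf 0.0 F [-0.1  0.1 -0.7]
t21 [360, 198, 30, 52, 634] [375.  226.1]
s21 [176, 240, 30, 33, 422] [187.7 254.8]
pred scene rim [174.44917457 237.19686943] [218.25725958 275.61662753]
[array([217.6, 255. ]), array([172.8, 246.7])]
225 .................................................................
228 .................................................................
231 .................................................................
234 .................................................................
237 .................................................................
240 ...........................#.#.#.##.#............................
243 .....................###.....#.##.###............................
246 .........##......###..########..##....#
[... 306 characters left out ...]

261 .............###############.................#....#..............
264 ................############.................##..................
267 .....................########...............#.#..................
270 ..........................#####........##.##.....................
273 .................................................................
276 .................................................................
279 .................................................................
282 .................................................................
285 .................................................................
288 .................................................................
```

```bash
python3 -m crank '0 0 0 -.093 0;0 0 0 -.093 0;0 0 0 -.093 0;0 0 0 -.093 0;0 0 0 -.093 0;0 0 0 -.093 0;0 0 0 -.093 0;0 0 0 -.093 0;0 0 0 0 0' | sed -n '2,3p'
python3 - <<'E'
from h import *
go(.4547,-.0587,.027,91)
A=cam('t2')['img'];B=cam('t21')['img']
best=[]
a=A[150:230,255:300].astype(np.float32); 
a2=A[195:225,262:294]; r=cv2.matchTemplate(B[185:235,252:304],a2,cv2.TM_CCOEFF_NORMED); print('neck/grip',cv2.minMaxLoc(r),'expect (10,10)')
a2=A[158:170,262:296]; r=cv2.matchTemplate(B[148:180,252:306],a2,cv2.TM_CCOEFF_NORMED); print('foot',cv2.minMaxLoc(r))
print(proj(cam('t21'),[.4547,-.0587,.063]))
h=cv2.cvtColor(B,cv2.COLOR_BGR2HSV);m=((h[...,0]<12)|(h[...,0]>172))&(h[...,1]>65)
for v in range(155,185): print(v,''.join('#' if x else '.' for x in m[v,262:300]))
E
python3 pink.py t21 s21
```

```text
ee_pos: [0.3993, -0.3257, 0.2536]
eef_rot: [-0.011, 1.0, 0.0, -0.001]
az 91.3 turn 0.3deg=0.003u (rows>=1) shift u [-0.302  1.329  1.134] dist 0.355 tcp [ 0.3993 -0.3257  0.2536] q7 2.23 w 0.0430 gf 0.0 F [-0.  -0.1  0.2]
neck/grip (-0.4586370587348938, 0.9993433952331543, (20, 6), (10, 10)) expect (10,10)
foot (-0.13643808662891388, 0.9578083157539368, (12, 15), (10, 10))
[277.71910527 223.41227042]
155 ......................................
156 ......................................
157 ......................................
158 ......................................
159 ......................................
160 ......................................
161 ......................................
162 ......................................
163 ..............................#.......
164 ......................................
165 ......................................
166 ................##....................
167 ..............######..................
168 .............#######..................
169 ..#..........#######..................
170 ............########..........#.......
171 ....
[... 667 characters left out ...]
9, 172, 9, 7, 26] [283.9 174.9] [ 0.6001 -0.0739  0.007 ]
s21 [289, 138, 5, 5, 11] [290.5 140.2] [0.3613 0.3035 0.007 ]
s21 [248, 209, 7, 7, 20] [251.2 212. ] [ 0.4382 -0.0341  0.007 ]
s21 [254, 224, 6, 4, 10] [256.7 225.4] [ 0.4836 -0.0648  0.007 ]
s21 [267, 233, 8, 3, 11] [270.4 233.6] [ 0.5368 -0.0641  0.007 ]
s21 [273, 236, 5, 3, 7] [274.9 236.6] [ 0.5545 -0.0645  0.007 ]
s21 [302, 239, 3, 6, 9] [303.2 241. ] [ 0.6352 -0.0255  0.007 ]
s21 [270, 243, 4, 4, 8] [271.2 244.5] [ 0.5622 -0.0944  0.007 ]
s21 [276, 248, 6, 4, 9] [278.8 249.2] [ 0.5908 -0.0944  0.007 ]
s21 [294, 248, 6, 6, 12] [296.9 250.6] [ 0.6385 -0.0654  0.007 ]
s21 [288, 251, 6, 7, 16] [290.3 253.6] [ 0.6282 -0.0862  0.007 ]
```

```bash
python3 -m crank '-.038 .166 0 0 0;-.038 .166 0 0 0;-.038 .166 0 0 0;-.038 .166 0 0 0;-.038 .166 0 0 0;-.038 .166 0 0 0;-.038 .166 0 0 0;-.036 .167 0 0 0;0 0 0 0 0;0 0 0 0 0' | sed -n '2,3p'
python3 -m crank '0 0 .2 0 0;0 0 .2 0 0;0 0 .2 0 0;0 0 .2 0 0;0 0 .15 0 0;0 0 .1 0 0;0 0 .07 0 0;0 0 0 0 0;0 0 0 0 0' 30 | sed -n '2p;4p'
python3 -m crank '0 0 0 0 -1;0 0 0 0 -1;0 0 0 0 -1;0 0 0 0 -1;0 0 0 0 -1;0 0 0 0 -1' | sed -n '2,6p'
```

```text
ee_pos: [0.4545, -0.0588, 0.2541]
eef_rot: [-0.009, 1.0, -0.0, -0.001]
ee_pos: [0.4547, -0.06, 0.0311]
ft_force: [-0.1, 0.2, -0.1]
ee_pos: [0.455, -0.059, 0.0311]
eef_rot: [-0.01, 1.0, 0.0, 0.0]
ft_force: [-0.5, -0.2, 3.7]
width: 0.0136
grip_force: 30.0
```

```bash
python3 -m crank '-.02 0 0 0 -1;-.04 0 0 0 -1;-.05 0 0 0 -1;-.05 0 0 0 -1;-.05 0 0 0 -1;-.05 0 0 0 -1;-.05 0 0 0 -1;-.05 0 0 0 -1;-.05 0 0 0 -1;-.05 0 0 0 -1' | sed -n '2p;4p'
python3 -m crank '-.05 0 0 0 -1;-.05 0 0 0 -1;-.05 0 0 0 -1;-.05 0 0 0 -1;-.05 0 0 0 -1;-.05 0 0 0 -1;-.05 0 0 0 -1;-.04 0 0 0 -1;-.02 0 0 0 -1;0 0 0 0 -1' | sed -n '2p;4p'
python3 - <<'E'
from h import *
go(.629,-.0555,None,91)
E
```

```text
ee_pos: [0.545, -0.0576, 0.031]
ft_force: [-14.3, -0.0, 17.0]
ee_pos: [0.6281, -0.0559, 0.0311]
ft_force: [-7.2, -0.6, 7.9]
az 91.1 turn 0.1deg=0.002u (rows>=1) shift u [-0.005  0.002 -0.   ] dist 0.001 tcp [ 0.6281 -0.0559  0.0311] q7 1.76 w 0.0137 gf 30.0 F [-7.2 -0.6  7.9]
```

Back in place. Release, retreat and do a final numeric check.

```bash
python3 -m crank '0 0 0 0 -.3;0 0 0 0 0;0 0 0 0 0;0 0 0 0 0;0 0 -.1 0 0;0 0 -.2 0 0;0 0 -.2 0 0;0 0 -.2 0 0;0 0 -.2 0 0;0 0 -.1 0 0' | sed -n '1,2p;4p'
python3 -m crank '.2 .1 0 0 0;.2 .15 0 0 0;.2 .15 0 0 0;.1 .15 0 0 0;0 .15 0 0 0;0 .15 0 0 0;0 .15 0 0 0;0 0 0 0 0;0 0 0 0 0;0 0 0 0 0' | sed -n '1,2p;4p'
python3 - <<'E'
from h import *
for n,f in(('top','t22'),('scene','s22')):snap(n,f)
A=cam('top0')['img'];B=cam('t22')['img']
def mt(r0,r1,c0,c1,n):
    r=cv2.matchTemplate(B[r0-8:r1+8,c0-8:c1+8],A[r0:r1,c0:c1],cv2.TM_CCOEFF_NORMED);_,v,_,l=cv2.minMaxLoc(r);print(n,round(v,3),'shift',l[0]-8,l[1]-8)
mt(135,175,265,292,'caddy');mt(198,248,350,400,'funnel');mt(155,192,384,412,'soap');mt(198,218,98,126,'pill');mt(250,298,280,328,'purple');mt(100,145,108,145,'green bottle');mt(115,147,378,414,'blue bottle')
mt(95,125,265,290,'jar')
c=cam('t22')
h=cv2.cvtColor(B,cv2.COLOR_BGR2HSV);m=((h[...,0]<12)|(h[...,0]>172))&(h[...,1]>65)
for v in range(88,130): 
    if m[v,255:305].any(): print(v,''.join('#' if x else '.' for x in m[v,255:305]))
E
python3 pink.py t22 s22
```

```text
time: 107.8
ee_pos: [0.6299, -0.0558, 0.235]
ft_force: [0.8, 0.3, -0.7]
time: 108.8
ee_pos: [0.485, 0.1404, 0.2309]
ft_force: [-0.3, -0.7, -0.3]
caddy 0.898 shift 1 0
funnel 0.981 shift 0 0
soap 0.999 shift 0 0
pill 0.032 shift -8 8
purple 0.817 shift 0 0
green bottle 0.975 shift 0 0
blue bottle 0.999 shift 0 0
jar 0.808 shift 0 0
126 ..........#.......................................
127 .....................................#............
128 ..........#....#...............#....#.............
t22 [264, 126, 9, 6, 20] [268.4 129.3] [ 0.7363 -0.0251  0.007 ]
s22 [293, 234, 5, 6, 15] [294.8 236.3] [ 0.6044 -0.0267  0.007 ]
s22 [293, 241, 9, 12, 48] [296.6 246.4] [ 0.6295 -0.0538  0.007 ]
```

Run:
```python
from h import *
A=cam('top0')['img']
for f in('j5t','t21'):
    B=cam(f)['img'];r=cv2.matchTemplate(B[190:226,90:134],A[198:218,98:126],cv2.TM_CCOEFF_NORMED);print(f,cv2.minMaxLoc(r))
print(workorder.close_job())
```

```text
j5t (-0.2531777024269104, 0.9992272853851318, (16, 8), (8, 8))
t21 (-0.25211939215660095, 0.9992762804031372, (16, 8), (8, 8))
the job is handed in; nothing more can be done
None
```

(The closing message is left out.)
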